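Wedge the rocking slide cabinet

ROBOT

A 7-joint arm with a two-finger parallel gripper is mounted at the origin on the work surface. World frame = base frame: x ahead of the robot, y to its left, z up, the work surface at z = 0. Lengths are in mm, angles in rad, forces in N, time in s.
With the tool pointing down it reaches from about 400 to 875 mm from the base axis. Payload 4.4 kg.
Tool frame: the origin (TCP) lies at the very end of the fingers, on their centre line; the grasp point (between the pads) lies 19 mm behind it; z points along the fingers, x is the direction in which the jaws open and shut, and the axes are right-handed (so a half turn about z gives the same grasp; the last joint's range is limited). The gripper opens to 85 mm and grips with 20 to 120 N. Pads are 22 mm wide; open, the fingers measure 114 mm over their backs; the gripper's body (76 mm by 85 mm) begins 54 mm behind the grasp point. The pads swing forward as they close: fully open they stand 13 mm farther back than shut.
Start: joints at [1.172, 0.628, 0.038, 1.517, -0.027, 0.996, -0.02], TCP at [212.377, -614.34, 231.313] pointing down, gripper open.
Joint ranges: [-3.06, 3.06], [-0.37, 2.12], [-1.25, 1.32], [0.18, 2.47], [-1.1, 4.24], [0.23, 1.98], [-2.94, 2.94]. Speed limits (rad/s): [2.57, 2.57, 3.14, 3.14, 3.14, 3.14, 3.14].

INTERFACE

Orientations are given as [roll, pitch, yaw] about the fixed x, y, z axes, in that order (R = Rz(yaw) Ry(pitch) Rx(roll)).
In Python, from cell import * gives the robot as it stands. The module is installed in compiled form; this text tells all that it offers.
- The arm moves only by the tool play_rows, never from a script. Its argument "targets" is a list of rows, each an object with "slide": the shift along the tool's x, y, z in mm, a list of three; "turn": the turn, a rotation vector about the tool's x, y, z in degrees, a list of three; "hand": the finger opening in mm, from 0 to 85.4. A call has 1 to 5 rows; each row shifts and turns the commanded pose from where the row before left it, along the tool's axes as they then stand; what a row does not reach is not made up. A row lasts 1/8 s, in which the tool goes at most 62.5 mm and 10.7 degrees, less where a joint would pass 70% of its speed; a pose out of reach is approached as far as the arm can. A call is refused whole if a number of a shift passes 62.5 or a number of a turn 10.7, either way. A call with a gripper value outside its range is refused whole. The fingers move at their own pace and stop on an object; the grip force is fixed at half the most. Time passes only in rows, so rows that do not move let the fingers close. It gives the time, the measured TCP pose, the force and the opening at its end, in the units of the state.
- read_state(): the state, without advancing time (a new reading comes with each control period).
- get_image(name): name is "scene" or "side" or "wrist"; returns (picture, depth): 384x512x3 uint8, blue, green, red; 384x512 float32, mm along the optical axis (not along the pixel's ray), 0 where there is no reading.
- calibration(name): a dict with "K" (3x3 intrinsics, pixels), "R" (3x3) and "t" (3): a world point X has camera coordinates R X + t. Camera axes: x right, y down, z forward; pixel columns grow to the right and rows downward; lengths in mm; the calibration is good to about 2 mm. A picture is of the moment at which its call begins: read the wrist's pose just before it. calibration takes no time and is no camera call; for the wrist camera it gives the pose at the moment of the call.
- finish_job(): hands the job in, once; it reports no verdict.
The state is a dict: "clock": time; "qpos": joint angles; "qd": joint speeds; "tau": joint torques, N m; "eef_pos": TCP position; "tool_rot": TCP orientation; "force": force on the tool from outside, world axes, zero at the start; "torque": the same for the moment, N m; "width": finger opening in mm.
Only numpy, scipy, OpenCV 4.12 (cv2) and the standard library are available. Lean on these libraries where they do the work, as an engineer would, in place of code of your own. Each camera call takes 0.05 s, during which the arm holds its last target.

TASK

The low grey slide cabinet rocks because its front-left foot is too short: press down on the top over that foot to feel it rock, then push the wooden wedge, thin end first, snugly under that foot from the cabinet's left side, without jacking the cabinet up. Then press the same corner again to prove that it no longer rocks, and move clear. Only push and press with the fingertips: lift nothing, do not shove the cabinet along, and leave everything else where it stands.

Things in the scene. Friction and masses are not known exactly. Their poses are not given: they have to be found in the camera images.
- cabinet: low grey slide cabinet, loose, 200 (x) by 220 (y) by 73 mm high, 2 to 3 kg, flat top; two rows of drawer fronts with small knobs (17 mm proud) face its -x, towards the robot. Origin: centre of the footprint at table level. Body's underside 18 mm up. Stands level on three 18 mm wide rubber feet at x, y = (-80,-90), (80,-90), (80,90) mm; over 9 N sideways may slide it
- press_spot (a point): point on the cabinet's top (73 mm up) over the short foot, 20 mm in from the left (+y) and front (-x) edges; axes as the cabinet's. Straight below, the round-ended short foot, 18 mm wide, ends an unknown 4 to 9 mm above the table. 2 to 4 N down here rocks the corner until the foot meets what is under it; let go and it comes back level. Test with 6 to 10 N
- wedge: loose plain wooden wedge lying flat, 120 mm long (x), 45 mm wide (y), 70 g. The +x end is thin, 2 mm; the top rises evenly to 24 mm at the blunt -x end. Origin: centre of its underside. Starts left of the cabinet, thin end roughly towards the short foot. Stays where pushed, by friction. 4 to 6 N of push seats it snugly under the foot; over 10 N jacks the cabinet up or slides it
- wedge_heel (a point): centre of the wedge's blunt upright end face (45 mm wide, 24 mm high), 60 mm behind its origin and 12 mm above the table; axes as the wedge's
- petri_dish: round covered glass dish, 90 mm diameter, 18 mm high, lying on the cabinet's top towards its far right; leave alone. Origin: centre of its underside
- beaker: open glass beaker, 70 mm diameter, 65 mm high; leave alone. Origin: centre of its underside
- reagent_bottle: amber bottle with a white cap, 64 mm diameter, 140 mm high; leave alone. Origin: centre of its underside
- wood_block: plain rectangular wooden block, 70 by 45 by 24 mm, not tapered; leave alone. Origin: centre of its underside
- stopper: black rubber stopper, 34 mm diameter, 30 mm high; leave alone. Origin: centre of its underside
- slide_box: white plastic box, 90 by 80 by 35 mm; leave alone. Origin: centre of its underside
There are look-alikes about, which are no part of the job. Leave any blue or orange look-alike of the wedge alone.

How it is judged (in metres and radians):
On the way, in this order (a step that is already met when the one before it is completed fails the run):
1. the short-footed corner of the cabinet is pressed down from above and rocks (tilts more than 0.02 rad) (contact force between the fingers and cabinet above 1 N and angle between cabinet's own z axis and vertical above 0.02 rad and x of the grasp point in the frame of cabinet below -0.045 m and y of the grasp point in the frame of cabinet above 0.055 m and z of the grasp point in the frame of cabinet above 0.06 m), for 0.05 s.
2. the wedge is snug under the short foot, the cabinet level within 0.012 rad and not touched by the fingers (contact force between wedge and cabinet above 0.2 N and contact force between the fingers and cabinet below 0.3 N and angle between cabinet's own z axis and vertical below 0.012 rad and x of press_spot in the frame of wedge between 0.008 and 0.06 m and y of press_spot in the frame of wedge between -0.028 and 0.028 m), for 0.2 s.
3. the same corner is pressed from above with more than 4 N and stays level within 0.012 rad (contact force between the fingers and cabinet above 4 N and angle between cabinet's own z axis and vertical below 0.012 rad and contact force between wedge and cabinet above 0.2 N and x of press_spot in the frame of wedge between 0.008 and 0.06 m and y of press_spot in the frame of wedge between -0.028 and 0.028 m and x of the grasp point in the frame of cabinet below -0.045 m and y of the grasp point in the frame of cabinet above 0.055 m and z of the grasp point in the frame of cabinet above 0.06 m), for 0.2 s.
At the end, for the whole second after the job is handed in: The wedge lies on the table at rest under the short foot (the foot's middle within 28 mm of the wedge's centre line, over its thinner half) and touches it with more than 0.1 N; the cabinet is at rest, level within 0.012 rad and within 25 mm of where it stood (contact force between wedge and cabinet above 0.1 N and angle between cabinet's own z axis and vertical below 0.012 rad and x of press_spot in the frame of wedge between 0.008 and 0.06 m and y of press_spot in the frame of wedge between -0.028 and 0.028 m and linear speed of each of wedge, cabinet below 0.02 m/s and height (world z) of wedge below 0.01 m and distance of cabinet from where it was at the start of the episode below 0.025 m).
It fails at once if the wedge is lifted or tipped off the table (height (world z) of wedge above 0.015 m or angle between wedge's own z axis and vertical above 0.35 rad).
It fails at once if the cabinet is lifted (height (world z) of cabinet above 0.012 m or angle between cabinet's own z axis and vertical above 0.15 rad).
It fails at once if the cabinet is shoved more than 25 mm (distance of cabinet from where it was at the start of the episode above 0.025 m).
It fails at once if a bystander is moved more than 30 mm (distance of any of petri_dish, beaker, reagent_bottle, wood_block, stopper, slide_box from where it was at the start of the episode above 0.03 m).
It also fails if it takes over 72 s, if anything falls off the work surface, if the arm or the gripper's body presses on something with over 40 N, if the wrist force passes 120 N, or if a joint passes its speed limit or range.

## Working session

There is one attempt and no reset: what is moved stays moved. The work goes in short steps, Python scripts to look and compute and a tool call to move; the robot and the scene stay as the last step left them, time stands still between calls to the robot, and variables do not carry over. Pictures are saved under pics/ and viewed, and the job is handed in when it is done.

Besides the shell and the picture viewer there is one more tool, called after "Emit:" as name(argument=value, ...), one argument or row to a line, values as JSON. play_rows: Moves the arm, as the interface text tells. Its arguments: {"type":"object","properties":{"targets":{"type":"array"}},"required":["targets"]}

```bash
mkdir -p pics; ls; python3 - <<'E'
from cell import *
import cv2
s=read_state()
for k,v in s.items(): print(k,v)
for n in ["scene","side"]:
    p,d=get_image(n); cv2.imwrite(f"pics/{n}0.png",p)
    import numpy as np
    np.savez(f"{n}0.npz",p=p,d=d,**calibration(n))
    print(n,calibration(n))
E
```

```text
pics
clock 0.0
qpos [ 1.17222622  0.62934888  0.03845991  1.51836307 -0.02699311  0.99630948
 -0.02002399]
qd [ 8.75563605e-05  6.80592099e-04  3.05119807e-04  6.58125401e-04
 -2.29558862e-06 -2.49220670e-03  8.75628343e-04]
tau [-1.18997445e-04 -5.63407302e+01  1.22630574e+00 -1.93448156e+01
  1.09527324e-02  1.03758374e-02 -3.51923589e-06]
eef_pos [ 212.14140121 -613.7441768   230.38921812]
tool_rot [ 3.14155090e+00  1.90980446e-03 -1.23806092e+00]
force [-0.69546698  0.13008933 -0.06383153]
torque [ 0.02118939  0.01113244 -0.0238702 ]
width 85.29226808228805
scene {'K': array([[374.52139934,   0.        , 254.23157653],
       [  0.        , 374.52139934, 193.06183658],
       [  0.        ,   0.        ,   1.        ]]), 'R': array([[ 0.46491012,  0.88516551, -0.01845548],
       [ 0.49418472, -0.27674063, -0.82413353],
       [-0.73460196,  0.3740276 , -0.56609479]]), 't': array([-248.85846981, -194.12679949, 1473.72044161])}
side {'K': array([[370.7381075 ,   0.        , 259.49388681],
       [  0.        , 370.7381075 , 191.3615636 ],
       [  0.        ,   0.        ,   1.        ]]), 'R': array([[-0.99501341, -0.09782076, -0.01947846],
       [-0.03795125,  0.55191068, -0.8330392 ],
       [ 0.0922389 , -0.82814594, -0.55287095]]), 't': array([ 506.3952412 ,   84.41770996, 1121.96040807])}
```

View pics/scene0.png

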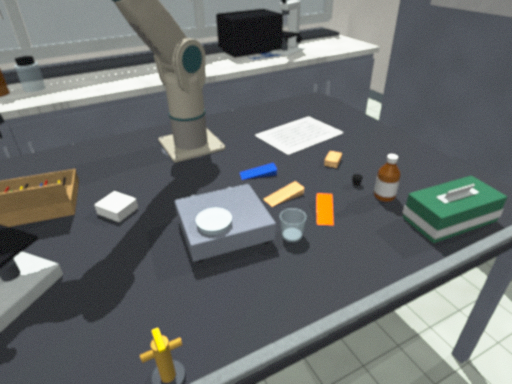

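View pics/side0.png

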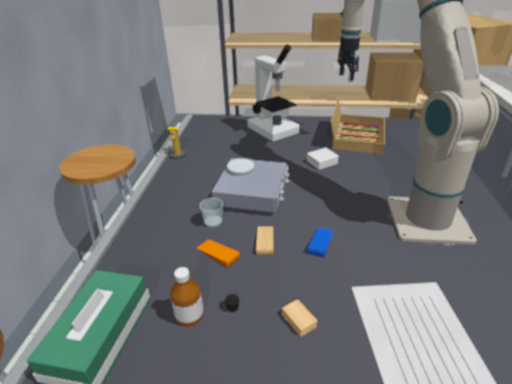

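Scene view: the grey cabinet is at (225,222) with the dish on top. The plain wooden wedge candidate is at (285,194) scene / (265,240) side. The block is at (333,159) / (299,317), the blue look-alike at (258,171) / (320,241) and the orange one at (324,208) / (218,252). Next I'll measure the points and look at an enlarged crop.

```bash
cat > h.py <<'E'
import numpy as np, cv2
def load(n,i=0):
    z=np.load(f"{n}{i}.npz"); return z['p'],z['d'],z['K'],z['R'],z['t']
def cloud(d,K,R,t):
    v,u=np.mgrid[:d.shape[0],:d.shape[1]]
    c=np.stack([(u-K[0,2])/K[0,0]*d,(v-K[1,2])/K[1,1]*d,d],-1)
    return (c-t)@R
def ray(u,v,z,K,R,t):
    dirw=R.T@np.linalg.solve(K,[u,v,1.]); o=-R.T@t
    return o+dirw*(z-o[2])/dirw[2]
def proj(X,K,R,t):
    c=np.atleast_2d(X)@R.T+t; return np.stack([K[0,0]*c[:,0]/c[:,2]+K[0,2],K[1,1]*c[:,1]/c[:,2]+K[1,2]],1)
E
python3 - <<'E'
from h import *
for n,cw,cc in (("scene",(225,150,355,260),(165,175,285,265)),("side",(190,205,345,345),(205,150,300,220))):
    p,d,K,R,t=load(n); P=cloud(d,K,R,t)
    hsv=cv2.cvtColor(p,cv2.COLOR_BGR2HSV)
    m=cv2.inRange(hsv,(10,60,120),(24,255,255))
    nl,lab,st,ce=cv2.connectedComponentsWithStats(m)
    for i in range(1,nl):
        if st[i,4]>60: 
            q=P[lab==i]; q=q[np.isfinite(q).all(1)]
            print(n,st[i],ce[i].round(),np.median(q,0).round(), np.percentile(q[:,2],[5,95]).round())
    # cabinet top
    tm=(np.abs(P[...,2]-73)<5)&(P[...,0]>300)&(P[...,0]<900)&(np.abs(P[...,1])<700)&(d>0)
    nl,lab,st,ce=cv2.connectedComponentsWithStats(tm.astype(np.uint8))
    i=1+np.argmax(st[1:,4]); q=P[lab==i]
    print(n,"top",st[i],np.median(q,0)); r=cv2.minAreaRect(q[:,:2].astype(np.float32)); print(r,cv2.boxPoints(r).round(1).tolist())
    a,b,c,e=cw; 
    cv2.imwrite(f"pics/{n}_w.png",cv2.resize(p[b:e,a:c],None,fx=5,fy=5,interpolation=cv2.INTER_CUBIC)[:600,:800])
E
```

```text
scene [324 150  19  18 236] [332. 158.] [393. 386.  19.] [-3. 24.]
scene [380 165  14  12 120] [387. 171.] [641. 383.  98.] [ 89. 110.]
scene [  0 168  76  33 978] [ 40. 183.] [  51. -528.   29.] [ -2. 116.]
scene [263 181  42  26 524] [284. 193.] [485. 132.   8.] [-3. 20.]
scene [315 193  19  33 567] [324. 209.] [611. 191.   9.] [-3. 21.]
scene [ 55 203  17  11  79] [ 65. 207.] [ 255. -474.   31.] [13. 42.]
scene [  0 206  57  19 458] [ 25. 216.] [ 236. -589.   23.] [ 7. 41.]
scene [161 333  21  16 159] [172. 342.] [ 884. -338.   94.] [ -3. 108.]
scene [139 335  31  47 461] [156. 360.] [ 891. -370.   81.] [ -1. 109.]
scene top [ 175  184  101   63 3114] [557.20260613 -87.68366641  70.70999105]
((551.0343017578125, -101.43768310546875), (219.84304809570312, 203.2884063720703), 83.71460723876953) [[438.0, -199.60000610351562], [640.0, -221.8000030517578], [664.0999755859375, -3.299999952316284], [462.0, 19.0]]
side [ 225   13  117   36 2078] [292.  36.] [  416. -1617.   174.] [159. 308.]
side [ 467   14   45   51 1733] [492.  39.] [ -854. -1776.   165.] [ 15. 247.]
side [359  33  62  
[... 240 characters left out ...]
175. 141.] [ 873. -349.   67.] [ 12. 108.]
side [  59  144   76   41 2248] [ 98. 163.] [1331. -518. -144.] [-164. -140.]
side [256 226  18  29 501] [265. 240.] [480. 144.  10.] [-3. 21.]
side [197 240  42  27 591] [219. 252.] [596. 203.  11.] [-0. 21.]
side [173 279  28  29 513] [187. 293.] [617. 420.  94.] [ 72. 114.]
side [282 299  36  37 775] [299. 317.] [381. 402.  22.] [-1. 24.]
side top [ 212  160   74   39 1774] [529.47179592 -68.22169694  70.6634717 ]
((544.4869995117188, -97.82755279541016), (225.59469604492188, 202.44921875), 82.88182067871094) [[430.1000061035156, -197.1999969482422], [631.0, -222.3000030517578], [658.9000244140625, 1.600000023841858], [458.0, 26.600000381469727]]
```

View pics/scene_w.png

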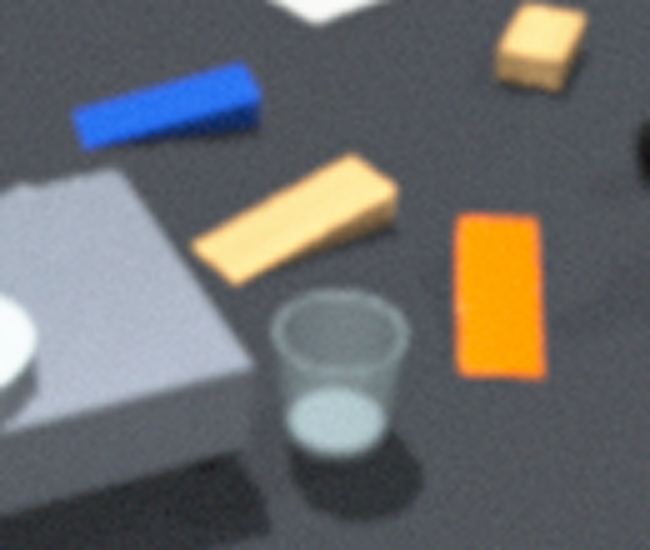

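View pics/side_w.png

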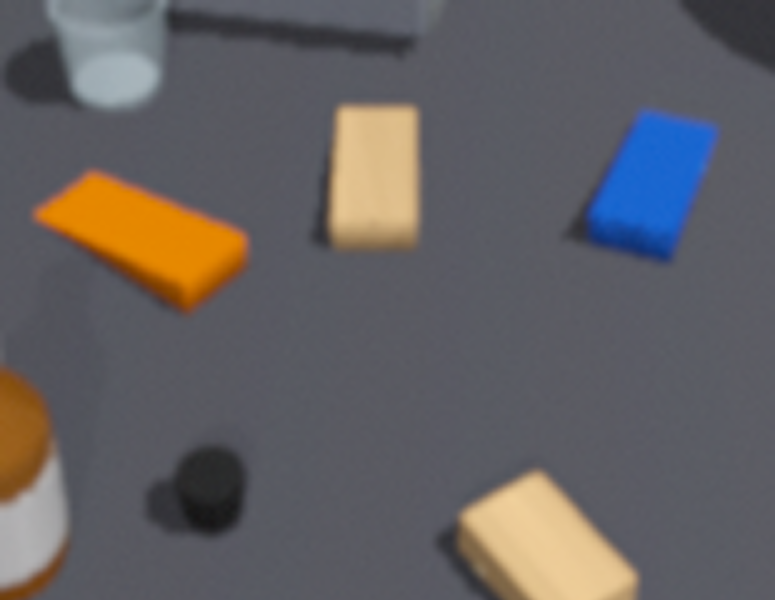

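The plain tapered piece at scene (285,194) / side (265,240) is the wedge: it is tapered, wood-coloured, and thin end towards the cabinet. The blue and orange ones are coloured, and the wooden one at (333,159) has no taper. Next I'll measure corners in both views.

```bash
python3 - <<'E'
from h import *
from cell import *
S=load("scene");D=load("side")
def tri(a,b):
    A=[];B=[]
    for (u,v),(p,d,K,R,t) in ((a,S),(b,D)):
        x=(u-K[0,2])/K[0,0]; y=(v-K[1,2])/K[1,1]
        A+= [R[0]-x*R[2], R[1]-y*R[2]]; B+=[x*t[2]-t[0], y*t[2]-t[1]]
    X,r,_,_=np.linalg.lstsq(np.array(A),np.array(B),rcond=None); return X
f=lambda c,o:(o[0]+c[0]/5,o[1]+c[1]/5)
so=(225,150);do=(190,205)
print("wedge thin corners tri", tri(f((195,245),so),f((418,105),do)).round(1), tri(f((237,283),so),f((335,105),do)).round(1))
print("wedge blunt top corners", tri(f((352,155),so),f((417,236),do)).round(1), tri(f((398,188),so),f((330,236),do)).round(1))
# wedge outlines onto plane
for n,M in (("scene",S),("side",D)):
    p,d,K,R,t=M
    o=so if n=="scene" else do
    for c,z in ((((195,245),2),((237,283),2),((352,155),24),((398,188),24)) if n=="scene" else (((418,105),2),((335,105),2),((417,236),24),((330,236),24))):
        print(n,"plane",z,ray(*f(c,o),z,K,R,t).round(1))
p,d,K,R,t=S
print("cab FL scene",ray(248,184,73,K,R,t).round(1),"BL",ray(275,223,73,K,R,t).round(1))
p,d,K,R,t=D
cv2.imwrite("pics/side_cab.png",cv2.resize(p[150:225,200:300],None,fx=8,fy=8,interpolation=cv2.INTER_CUBIC))
s=read_state(); p,d=get_image("wrist"); cv2.imwrite("pics/wr0.png",p); c=calibration("wrist"); print(c, (-c['R'].T@c['t']).round(1))
E
```

```text
wedge thin corners tri [462.4  69.3  -1. ] [511.3  72.1  -0.6]
wedge blunt top corners [451.1 195.4  15.6] [497.6 199.5  15.8]
scene plane 2 [471.   67.7   2. ]
scene plane 2 [517.6  70.7   2. ]
scene plane 24 [460.4 187.9  24. ]
scene plane 24 [506.2 192.1  24. ]
side plane 2 [459.8  68.9   2. ]
side plane 2 [509.2  72.6   2. ]
side plane 24 [451.3 205.7  24. ]
side plane 24 [497.2 209.2  24. ]
cab FL scene [469.7  15.4  73. ] BL [663.3  -6.7  73. ]
{'K': array([[326.45031756,   0.        , 258.82862275],
       [  0.        , 326.45031756, 191.54682152],
       [  0.        ,   0.        ,   1.        ]]), 'R': array([[ 0.32634997, -0.94524849, -0.0009975 ],
       [-0.91051041, -0.31463965,  0.26827724],
       [-0.25390251, -0.08664403, -0.96334123]]), 't': array([-648.94405245,  -34.28874862,  379.52915804])} [ 276.9 -591.3  374.2]
```

View pics/side_cab.png

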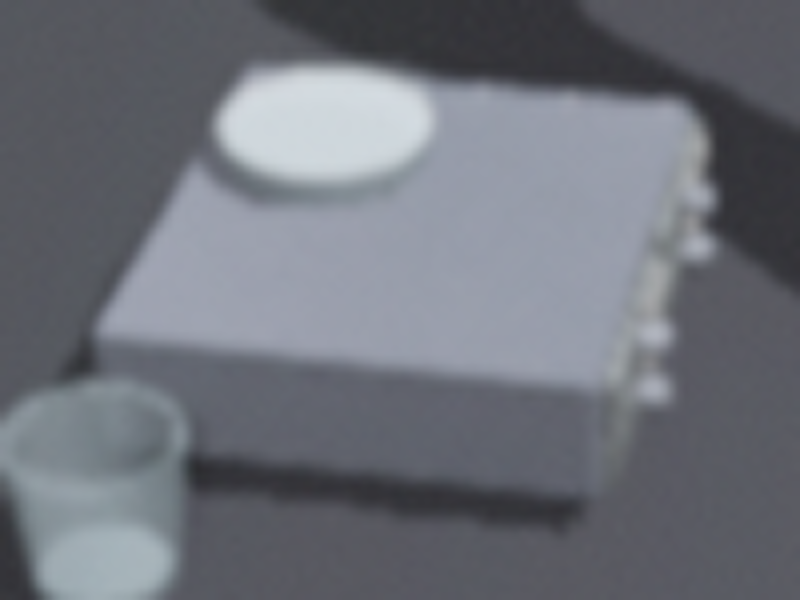

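View pics/wr0.png

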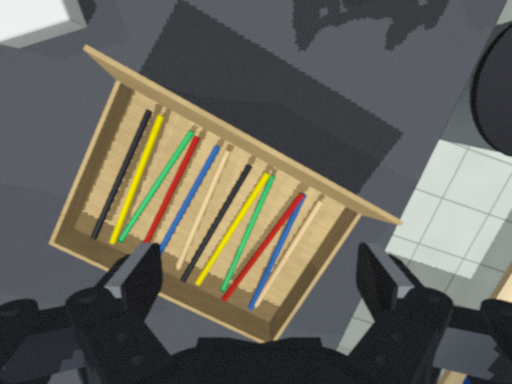

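```bash
cat > plan.py <<'E'
# usage: plan(pose targets) -> suggested row numbers
from h import *
from scipy.spatial.transform import Rotation as Ro
def rot(rpy): return Ro.from_euler('xyz',rpy).as_matrix()
def rows(pos,R,tpos,tR,n):
    pos=np.array(pos,float);tpos=np.array(tpos,float)
    out=[]
    for k in range(n):
        m=n-k
        sl=R.T@((tpos-pos)/m); tv=np.degrees(Ro.from_matrix(R.T@tR).as_rotvec())/m
        sl=sl.round(1); tv=tv.round(1)
        out.append((sl.tolist(),tv.tolist()))
        pos=pos+R@sl; R=R@Ro.from_rotvec(np.radians(tv)).as_matrix()
    return out,pos,R
E
python3 - <<'E'
from plan import *
from cell import *
s=read_state(); pos=s['eef_pos']; R=rot(s['tool_rot'])
for tp,yaw,n in (((470,-420,280),-0.85,6),((600,-150,290),-0.4,5),((490,110,300),-0.07,5)):
    o,pos,R=rows(pos,R,tp,rot((np.pi,0,yaw)),n)
    for r in o: print(r)
    print(pos)
E
```

```text
([-16.5, -51.2, -8.2], [-0.0, 0.0, -3.7])
([-13.2, -52.1, -8.2], [-0.0, 0.0, -3.7])
([-9.8, -52.9, -8.2], [-0.0, 0.0, -3.7])
([-6.4, -53.4, -8.2], [-0.0, 0.0, -3.7])
([-2.9, -53.6, -8.2], [-0.0, 0.0, -3.7])
([0.6, -53.7, -8.2], [-0.0, 0.1, -3.7])
[ 469.95777575 -420.02224158  279.95581609]
([-23.4, -55.2, -2.0], [-0.0, -0.0, -5.2])
([-18.3, -57.1, -2.0], [-0.0, -0.0, -5.2])
([-13.1, -58.5, -2.0], [-0.0, -0.0, -5.1])
([-7.9, -59.4, -2.0], [-0.0, -0.0, -5.2])
([-2.4, -59.9, -2.0], [-0.0, -0.0, -5.1])
[ 600.04819169 -149.99247874  290.04863067]
([-40.5, -39.3, -2.0], [-0.0, -0.0, -3.8])
([-37.8, -41.9, -2.0], [-0.0, -0.0, -3.8])
([-35.0, -44.3, -2.0], [-0.0, -0.0, -3.8])
([-32.0, -46.6, -2.0], [-0.0, -0.0, -3.8])
([-28.8, -48.6, -2.0], [-0.0, -0.0, -3.7])
[489.9935025  110.02173793 299.98471395]
```

Emit:
play_rows(
  targets=[
    {"slide": [-16,-51,-8],"turn": [0,0,-3.7],"hand": 0},
    {"slide": [-13,-52,-8],"turn": [0,0,-3.7],"hand": 0},
    {"slide": [-10,-53,-8],"turn": [0,0,-3.7],"hand": 0},
    {"slide": [-6,-53,-8],"turn": [0,0,-3.7],"hand": 0},
    {"slide": [-3,-53,-8],"turn": [0,0,-3.7],"hand": 0},
  ],
)

```text
clock: 0.78
eef_pos: [427.6, -452.8, 271.4]
tool_rot: [3.142, 0.0, -0.913]
force: [-0.4, -0.7, -0.1]
width: -0.3
```

Emit:
play_rows(
  targets=[
    {"slide": [1,-54,-8],"turn": [0,0,-3.7],"hand": 0},
    {"slide": [-23,-55,-2],"turn": [0,0,-5.2],"hand": 0},
    {"slide": [-18,-57,-2],"turn": [0,0,-5.2],"hand": 0},
    {"slide": [-13,-58,-2],"turn": [0,0,-5.1],"hand": 0},
    {"slide": [-8,-59,-2],"turn": [0,0,-5.2],"hand": 0},
  ],
)

```text
clock: 1.4
eef_pos: [574.1, -205.6, 287.2]
tool_rot: [3.141, 0.0, -0.486]
force: [0.3, 0.1, -0.1]
width: -0.0
```

Emit:
play_rows(
  targets=[
    {"slide": [-2,-60,-2],"turn": [0,0,-5.1],"hand": 0},
    {"slide": [-40,-39,-2],"turn": [0,0,-3.8],"hand": 0},
    {"slide": [-38,-42,-2],"turn": [0,0,-3.8],"hand": 0},
    {"slide": [-35,-44,-2],"turn": [0,0,-3.8],"hand": 0},
    {"slide": [-32,-47,-2],"turn": [0,0,-3.8],"hand": 0},
  ],
)

```text
clock: 2.02
eef_pos: [511.2, 55.8, 297.3]
tool_rot: [3.142, 0.0, -0.133]
force: [0.8, 0.2, 0.0]
width: -0.1
```

Emit:
play_rows(
  targets=[
    {"slide": [-29,-48,-2],"turn": [0,0,-3.8],"hand": 0},
    {"slide": [0,0,0],"turn": [0,0,0],"hand": 0},
    {"slide": [0,0,0],"turn": [0,0,0],"hand": 0},
  ],
)

```text
clock: 2.4
eef_pos: [490.0, 105.2, 299.2]
tool_rot: [3.141, -0.0, -0.069]
force: [0.2, -0.8, 0.3]
width: 0.3
```

```bash
python3 - <<'E'
from h import *
from cell import *
s=read_state(); c=calibration("wrist"); p,d=get_image("wrist"); cv2.imwrite("pics/wr1.png",p); np.savez("wr1.npz",p=p,d=d,**c)
print(s['clock'],s['eef_pos'],s['tool_rot'],s['force'],s['width'])
E
```

```text
2.4 [490.04232239 105.20466061 299.24000717] [ 3.14076064e+00 -1.23557510e-04 -6.89686087e-02] [ 0.15897289 -0.75216821  0.32171952] 0.2763336984150266
```

View pics/wr1.png

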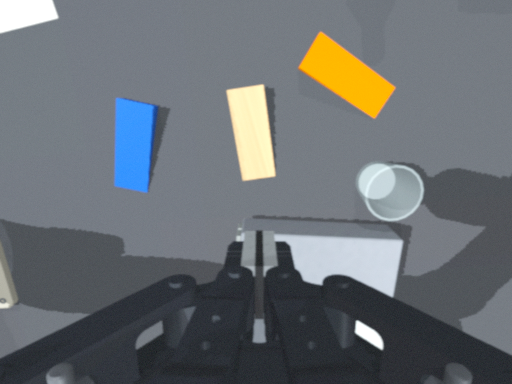

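Wrist view: the wedge is at (251,132) with its thin end at (258,180) facing the cabinet. The cabinet's left edge runs from about (247,217) to (402,238), and the beaker at (391,191) is well to the side.

```bash
python3 - <<'E'
from h import *
p,d,K,R,t=load("wr",1)
hsv=cv2.cvtColor(p,cv2.COLOR_BGR2HSV)
m=cv2.inRange(hsv,(8,60,110),(25,190,255)); 
nl,lab,st,ce=cv2.connectedComponentsWithStats(m); 
for i in range(1,nl):
    if st[i,4]>300: print(st[i],ce[i])
cands=[i for i in range(1,nl) if st[i,4]>300 and 220<ce[i][0]<280 and ce[i][1]<200]
q=cv2.findContours((lab==cands[0]).astype(np.uint8),cv2.RETR_EXTERNAL,cv2.CHAIN_APPROX_NONE)[0][0]
ap=cv2.approxPolyDP(q,5,True)[:,0]; print(ap.tolist())
for c in ap:
    z=24 if c[1]<130 else 2
    print(c,z,ray(*c,z,K,R,t).round(1))
P=cloud(d,K,R,t)
for c in ((245,100),(258,170),(330,245),(390,250),(300,180)): print(c,P[c[1],c[0]].round(1))
a=p[200:260,225:415]; cv2.imwrite("pics/wr1c.png",cv2.resize(a,None,fx=4,fy=4,interpolation=cv2.INTER_CUBIC))
E
```

```text
[298  31  98  88 356] [347.53932584  75.4494382 ]
[ 227   84   49   97 1892] [249.78118393 139.05496829]
[[261, 84], [227, 90], [244, 180], [275, 175]]
[261  84] 24 [499.1 192.5  24. ]
[227  90] 24 [457.1 188.4  24. ]
[244 180] 2 [467.2  68.7   2. ]
[275 175] 2 [510.6  72.9   2. ]
(245, 100) [478.  175.1  21.2]
(258, 170) [487.7  82.2   5.2]
(330, 245) [570.6  -3.5  73.7]
(390, 250) [643.9 -14.6  75.1]
(300, 180) [544.9  63.1   0.8]
```

View pics/wr1c.png

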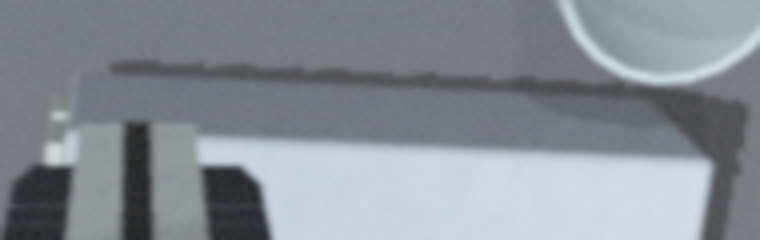

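Emit:
play_rows(
  targets=[
    {"slide": [42,20,0],"turn": [0,0,0],"hand": 0},
    {"slide": [42,20,0],"turn": [0,0,0],"hand": 0},
    {"slide": [0,0,0],"turn": [0,0,0],"hand": 0},
    {"slide": [0,0,0],"turn": [0,0,0],"hand": 0},
  ],
)

```text
clock: 2.95
eef_pos: [570.6, 59.1, 298.6]
tool_rot: [3.141, 0.002, -0.071]
force: [0.2, 0.1, -0.3]
width: -0.2
```

```bash
python3 - <<'E'
from h import *
from cell import *
s=read_state(); c=calibration("wrist"); p,d=get_image("wrist"); cv2.imwrite("pics/wr2.png",p); np.savez("wr2.npz",p=p,d=d,**c)
print(s['clock'],s['eef_pos'],s['tool_rot'],s['force'],s['width'])
cv2.imwrite("pics/wr2c.png",cv2.resize(p[130:260,130:320],None,fx=4,fy=4,interpolation=cv2.INTER_CUBIC))
E
```

```text
2.95 [570.62226652  59.09956899 298.64123528] [ 3.14148856e+00  1.62016688e-03 -7.08874824e-02] [ 0.19386059  0.10666094 -0.34674617] -0.18860909035538415
```

View pics/wr2.png

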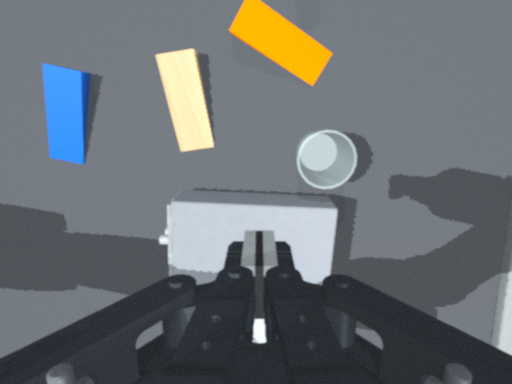

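View pics/wr2c.png

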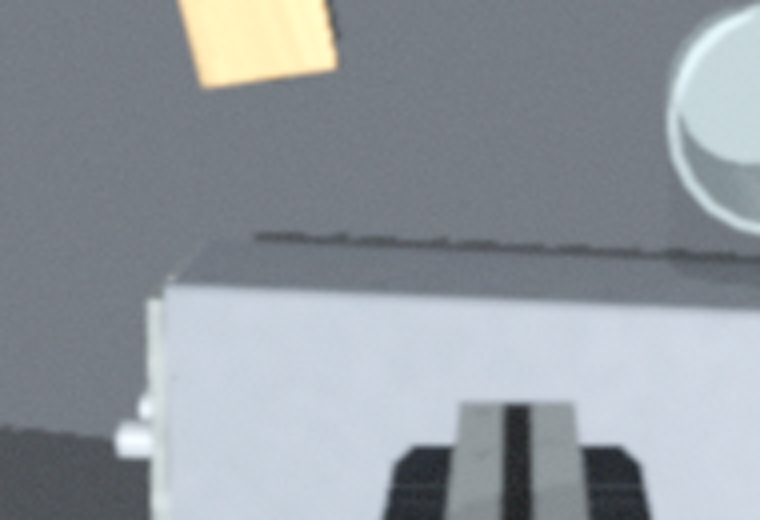

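The crop shows the cabinet's front-left top corner at (171.8,201.8) px full-frame, the wedge's thin end at about (197,150), and the left top edge running to about (334,208).

```bash
python3 - <<'E'
from h import *
W1=load("wr",1);W2=load("wr",2)
def tri(obs):
    A=[];B=[]
    for (u,v),(p,d,K,R,t) in obs:
        x=(u-K[0,2])/K[0,0]; y=(v-K[1,2])/K[1,1]
        A+= [R[0]-x*R[2], R[1]-y*R[2]]; B+=[x*t[2]-t[0], y*t[2]-t[1]]
    return np.linalg.lstsq(np.array(A),np.array(B),rcond=None)[0].round(1)
q={}
for n,M in ((1,W1),(2,W2)):
    p=M[0]
    hsv=cv2.cvtColor(p,cv2.COLOR_BGR2HSV)
    m=cv2.inRange(hsv,(8,45,110),(25,195,255)); nl,lab,st,ce=cv2.connectedComponentsWithStats(m)
    i=[i for i in range(1,nl) if st[i,4]>800 and ce[i][1]<200 and ce[i][0]<280 ][0]
    c=cv2.findContours((lab==i).astype(np.uint8),cv2.RETR_EXTERNAL,cv2.CHAIN_APPROX_NONE)[0][0]
    ap=cv2.approxPolyDP(c,5,True)[:,0]
    ap=ap[np.argsort(ap[:,1])]; top=sorted(ap[:2].tolist()); bot=sorted(ap[2:].tolist()); q[n]=top+bot
    print(n,q[n]); 
    for c,z in zip(q[n],(24,24,2,2)): print("  ",z,ray(*c,z,*M[2:]).round(1))
for a,b in zip(q[1],q[2]): print("tri",tri([(a,W1),(b,W2)]))
K=W2[2:]
FL=ray(171.75,201.75,73,*K); print("FL",FL)
# left top edge fit: brightest gradient down columns in W2 180..325 and W1 278..400
for M,lo,hi,ra in ((W2,180,325,(195,216)),(W1,278,398,(226,246))):
    g=cv2.cvtColor(M[0],cv2.COLOR_BGR2GRAY).astype(float); g=cv2.GaussianBlur(g,(3,3),0)
    pts=[]
    for u in range(lo,hi,3):
        col=np.diff(g[ra[0]:ra[1],u]); k=int(np.argmax(col)); w=col[max(0,k-2):k+3]; w=np.clip(w,0,None)
        pts.append((u, ra[0]+0.5+(np.arange(max(0,k-2),max(0,k-2)+len(w))*w).sum()/w.sum()))
    X=np.array([ray(u,v,73,*M[2:]) for u,v in pts])
    f=np.polyfit(X[:,0],X[:,1],1); r=X[:,1]-np.polyval(f,X[:,0]); print("edge y=",f,"yaw",np.degrees(np.arctan(f[0])),"res",r.std(), "y at 465",np.polyval(f,465),'at 560',np.polyval(f,560))
    # right end corner approximations
print("BL W2",ray(333.5,208,73,*K), "BL W1",ray(403,239.3,73,*W1[2:]))
print("FLbottom W1",ray(243.75,218,18,*W1[2:]),"FLbottom W2",ray(130+208/4,130+240/4,18,*K))
P=cloud(W2[1],*K); print("top z med",np.nanmedian(P[215:225,180:235,2]), "table z",np.median(P[160:180,220:280,2]))
E
```

```text
1 [[226, 90], [262, 84], [243, 180], [275, 175]]
   24 [455.9 188.5  24. ]
   24 [500.4 192.4  24. ]
   2 [465.9  68.8   2. ]
   2 [510.6  72.9   2. ]
2 [[155, 55], [192, 48], [181, 151], [214, 146]]
   24 [455.6 188.4  24. ]
   24 [500.6 192.9  24. ]
   2 [465.5  69.4   2. ]
   2 [510.8  72.9   2. ]
tri [455.9 188.4  24.7]
tri [500.5 192.7  24.3]
tri [466.1  69.6   4.6]
tri [510.6  72.7   1. ]
FL [464.31004299  19.56120808  73.        ]
edge y= [-0.1180843  75.50972024] yaw -6.734545895517717 res 0.09779658739201288 y at 465 20.600518457962792 at 560 9.382509492676931
edge y= [-0.1193916  75.96582893] yaw -6.808407102254024 res 0.11428133270185081 y at 465 20.44873435048484 at 560 9.106532231370423
BL W2 [655.3418408   -1.74372855  73.        ] BL W1 [660.12408709  -2.37017547  73.        ]
FLbottom W1 [463.51868294  18.73503621  18.        ] FLbottom W2 [463.78805557  18.99391855  18.        ]
top z med 74.02468549294132 table z 0.9854089217357002
```

```bash
cat > go.py <<'E'
import sys
from plan import *
from cell import *
# go.py x y z yaw n [x y z yaw n ...]
s=read_state(); pos=s['eef_pos']; R=rot(s['tool_rot']); print(pos.round(1),s['tool_rot'].round(3),s['force'].round(2))
a=list(map(float,sys.argv[1:]))
for i in range(0,len(a),5):
    o,pos,R=rows(pos,R,a[i:i+3],rot((np.pi,0,a[i+3])),int(a[i+4]))
    for r in o: print(r)
E
python3 go.py 481 -2 200 -0.1 4 481 -2 90 -0.1 4
```

```text
[570.3  59.9 299. ] [-3.142e+00  1.000e-03 -6.900e-02] [ 0.17 -0.16  0.5 ]
([-21.2, 17.0, 24.8], [-0.0, 0.0, 0.4])
([-21.0, 17.1, 24.8], [-0.0, 0.0, 0.5])
([-20.9, 17.3, 24.7], [-0.0, 0.0, 0.4])
([-20.8, 17.5, 24.8], [-0.0, 0.1, 0.5])
([-0.0, -0.0, 27.5], [-0.0, -0.0, -0.0])
([-0.0, -0.0, 27.5], [-0.0, -0.0, -0.0])
([-0.0, -0.0, 27.5], [-0.0, -0.0, -0.0])
([-0.0, -0.0, 27.5], [-0.0, -0.0, -0.0])
```

Emit:
play_rows(
  targets=[
    {"slide": [-21,17,25],"turn": [0,0,0.4],"hand": 0},
    {"slide": [-21,17,25],"turn": [0,0,0.4],"hand": 0},
    {"slide": [-21,17,25],"turn": [0,0,0.5],"hand": 0},
    {"slide": [-21,17.5,25],"turn": [0,0,0.5],"hand": 0},
    {"slide": [0,0,30],"turn": [0,0,0],"hand": 0},
  ],
)

```text
clock: 3.62
eef_pos: [479.6, -2.6, 169.3]
tool_rot: [3.14, 0.0, -0.101]
force: [0.6, -0.6, -1.1]
width: 0.2
```

Emit:
play_rows(
  targets=[
    {"slide": [0,0,30],"turn": [0,0,0],"hand": 0},
    {"slide": [0,0,30],"turn": [0,0,0],"hand": 0},
    {"slide": [0,0,20],"turn": [0,0,0],"hand": 0},
    {"slide": [0,0,0],"turn": [0,0,0],"hand": 0},
    {"slide": [0,0,0],"turn": [0,0,0],"hand": 0},
  ],
)

```text
clock: 4.25
eef_pos: [482.1, -1.0, 90.2]
tool_rot: [-3.141, -0.001, -0.1]
force: [0.3, 0.1, 0.3]
width: -0.3
```

```bash
python3 go.py 481 -2 76 -0.1 2;python3 - <<'E'
from h import *
from cell import *
for n in ("scene","side"):
    p,d=get_image(n); np.savez(f"{n}1.npz",p=p,d=d,**calibration(n))
    x0,y0=(165,130) if n=="scene" else (195,100)
    cv2.imwrite(f"pics/{n}1.png",cv2.resize(p[y0:y0+130,x0:x0+170],None,fx=4,fy=4,interpolation=cv2.INTER_CUBIC))
E
```

```text
[482.1  -1.   90.2] [-3.141e+00 -1.000e-03 -1.000e-01] [0.31 0.13 0.34]
([-0.5, 0.5, 7.1], [-0.0, -0.0, 0.0])
([-0.5, 0.6, 7.1], [-0.0, -0.1, 0.0])
```

View pics/scene1.png

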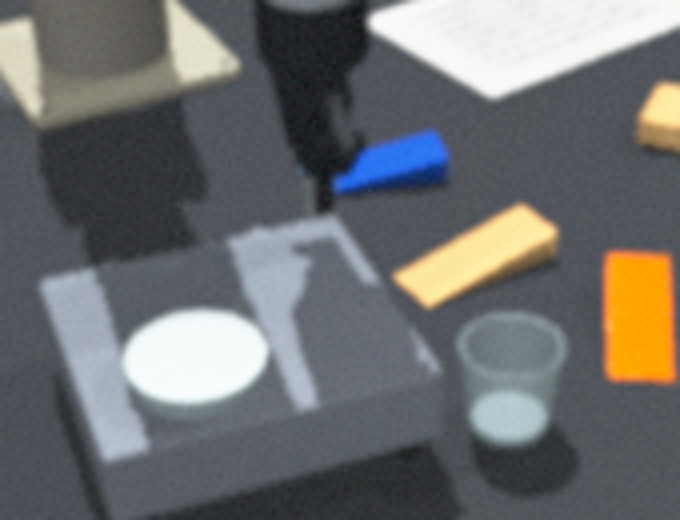

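The fingers stand over the front-left corner, at (320,205) in the crop. Now I'll press down in small steps.

Emit:
play_rows(
  targets=[
    {"slide": [0,0,6],"turn": [0,0,0],"hand": 0},
    {"slide": [0,0,6],"turn": [0,0,0],"hand": 0},
    {"slide": [0,0,3],"turn": [0,0,0],"hand": 0},
    {"slide": [0,0,2],"turn": [0,0,0],"hand": 0},
  ],
)

```text
clock: 4.85
eef_pos: [481.5, -1.3, 72.0]
tool_rot: [3.142, 0.001, -0.1]
force: [-2.0, 1.9, 3.0]
width: -0.0
```

Emit:
play_rows(
  targets=[
    {"slide": [0,0,2],"turn": [0,0,0],"hand": 0},
    {"slide": [0,0,1],"turn": [0,0,0],"hand": 0},
  ],
)

```text
clock: 5.1
eef_pos: [481.5, -1.1, 69.3]
tool_rot: [-3.141, 0.001, -0.1]
force: [-1.8, 0.9, 4.1]
width: -0.0
```

Emit:
play_rows(
  targets=[
    {"slide": [0,0,1],"turn": [0,0,0],"hand": 0},
    {"slide": [0,0,0.5],"turn": [0,0,0],"hand": 0},
  ],
)

```text
clock: 5.35
eef_pos: [481.5, -1.1, 68.3]
tool_rot: [-3.141, 0.0, -0.1]
force: [-3.9, 2.7, 12.2]
width: -0.2
```

Emit:
play_rows(
  targets=[
    {"slide": [0,0,-2],"turn": [0,0,0],"hand": 0},
    {"slide": [0,0,-4],"turn": [0,0,0],"hand": 0},
    {"slide": [0,0,-25],"turn": [0,0,0],"hand": 0},
    {"slide": [0,0,-40],"turn": [0,0,0],"hand": 0},
  ],
)

```text
clock: 5.85
eef_pos: [481.2, -1.8, 138.8]
tool_rot: [3.141, 0.002, -0.1]
force: [0.2, -0.7, 0.2]
width: -0.0
```

```bash
python3 go.py 497 235 130 -0.1 5 497 235 6 -0.1 4; python3 - <<'E'
from h import *
from cell import *
for n in ("side",):
    p,d=get_image(n); np.savez(f"{n}2.npz",p=p,d=d,**calibration(n)); K,R,t=[calibration(n)[k] for k in "KRt"]
    P=cloud(d,K,R,t); q=P[275:325,210:255]; p2=p[275:325,210:255]; m=p2.max(2)<40
    print("stopper",ray(*(np.argwhere(m)[:,::-1].mean(0)+[210,275]),15,K,R,t))
E
```

```text
[481.2  -1.8 138.8] [ 3.141e+00  2.000e-03 -1.000e-01] [ 0.25 -0.67  0.22]
([-1.6, -47.4, 1.7], [0.0, 0.0, -0.0])
([-1.6, -47.4, 1.8], [0.0, 0.0, -0.0])
([-1.6, -47.5, 1.7], [0.0, 0.0, -0.0])
([-1.6, -47.4, 1.8], [0.0, 0.1, -0.0])
([-1.6, -47.5, 1.7], [0.0, 0.0, -0.0])
([0.0, -0.0, 31.0], [0.0, 0.0, -0.0])
([0.0, -0.0, 31.0], [0.0, 0.0, -0.0])
([0.1, -0.0, 31.0], [0.0, 0.0, -0.0])
([0.0, -0.0, 31.0], [0.0, 0.0, -0.0])
stopper [535.2084403 382.7964485  15.       ]
```

Emit:
play_rows(
  targets=[
    {"slide": [-1.5,-47.5,1.5],"turn": [0,0,0],"hand": 0},
    {"slide": [-1.5,-47.5,1.5],"turn": [0,0,0],"hand": 0},
    {"slide": [-1.5,-47.5,1.5],"turn": [0,0,0],"hand": 0},
    {"slide": [-1.5,-47.5,1.5],"turn": [0,0,0],"hand": 0},
    {"slide": [-1.5,-47.5,2],"turn": [0,0,0],"hand": 0},
  ],
)

```text
clock: 6.52
eef_pos: [498.5, 236.9, 130.8]
tool_rot: [-3.141, -0.001, -0.101]
force: [0.5, 0.1, -0.1]
width: -0.0
```

Emit:
play_rows(
  targets=[
    {"slide": [0,0,35],"turn": [0,0,0],"hand": 0},
    {"slide": [0,0,35],"turn": [0,0,0],"hand": 0},
    {"slide": [0,0,30],"turn": [0,0,0],"hand": 0},
    {"slide": [0,0,20],"turn": [0,0,0],"hand": 0},
    {"slide": [0,0,0],"turn": [0,0,0],"hand": 0},
  ],
)

```text
clock: 7.15
eef_pos: [497.3, 234.9, 9.4]
tool_rot: [3.14, 0.002, -0.1]
force: [0.8, -0.2, -0.2]
width: -0.1
```

```bash
cat > look.py <<'E'
import sys
from h import *
from cell import *
tag=sys.argv[1]
s=read_state(); print(round(s['clock'],2),s['eef_pos'].round(1),s['tool_rot'].round(3),s['force'].round(2))
c=calibration("wrist"); p,d=get_image("wrist"); np.savez(f"wrL{tag}.npz",p=p,d=d,**c); cv2.imwrite(f"pics/wrL{tag}.png",p)
p,d=get_image("side"); np.savez(f"sideL{tag}.npz",p=p,d=d,**calibration("side"))
cv2.imwrite(f"pics/sideL{tag}.png",cv2.resize(p[130:280,180:340],None,fx=4,fy=4,interpolation=cv2.INTER_CUBIC))
E
python3 look.py a
```

```text
7.15 [497.3 234.9   9.4] [ 3.14e+00  2.00e-03 -1.00e-01] [ 0.79 -0.18 -0.18]
```

View pics/wrLa.png

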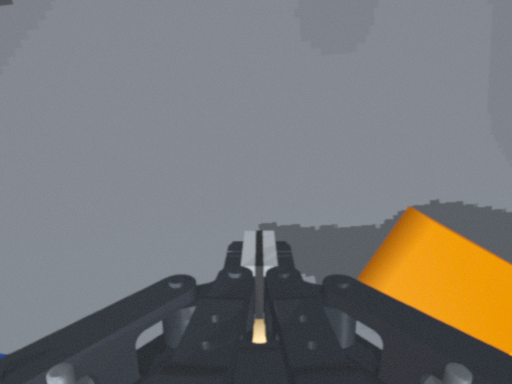

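View pics/sideLa.png

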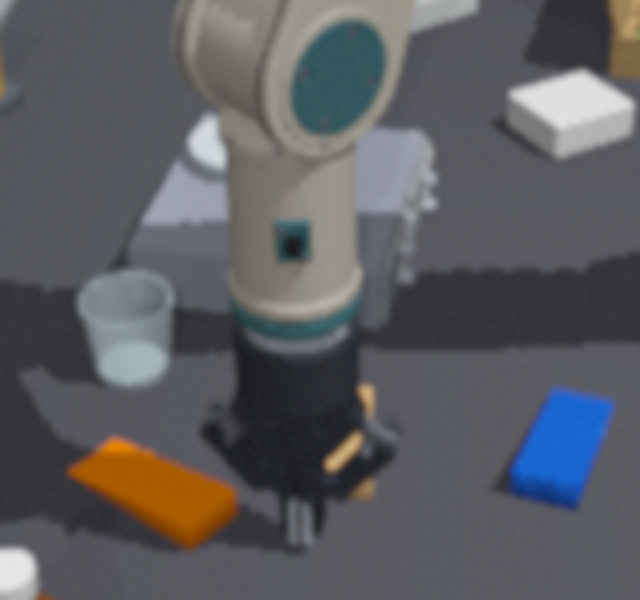

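Emit:
play_rows(
  targets=[
    {"slide": [0,15,2],"turn": [0,0,0],"hand": 0},
    {"slide": [0,10,0],"turn": [0,0,0],"hand": 0},
    {"slide": [0,8,0],"turn": [0,0,0],"hand": 0},
    {"slide": [0,8,0],"turn": [0,0,0],"hand": 0},
    {"slide": [0,8,0],"turn": [0,0,0],"hand": 0},
  ],
)

```text
clock: 7.88
eef_pos: [493.3, 186.6, 9.0]
tool_rot: [-3.141, -0.0, -0.1]
force: [-0.7, 0.3, 0.1]
width: 0.2
```

Emit:
play_rows(
  targets=[
    {"slide": [0,8,0],"turn": [0,0,0],"hand": 0},
    {"slide": [0,7,0],"turn": [0,0,0],"hand": 0},
    {"slide": [0,6,0],"turn": [0,0,0],"hand": 0},
    {"slide": [0,0,0],"turn": [0,0,0],"hand": 0},
  ],
)

```text
clock: 8.38
eef_pos: [490.9, 165.1, 8.7]
tool_rot: [3.141, 0.0, -0.101]
force: [-0.2, -0.0, -0.1]
width: -0.1
```

```bash
python3 look.py b; python3 - <<'E'
from h import *
from cell import *
p,d=get_image("scene"); np.savez("sceneLb.npz",p=p,d=d,**calibration("scene"))
cv2.imwrite("pics/sceneLb.png",cv2.resize(p[130:260,200:360],None,fx=4,fy=4,interpolation=cv2.INTER_CUBIC))
E
```

```text
8.38 [490.9 165.1   8.7] [ 3.141  0.    -0.101] [-0.25 -0.01 -0.12]
```

View pics/sceneLb.png

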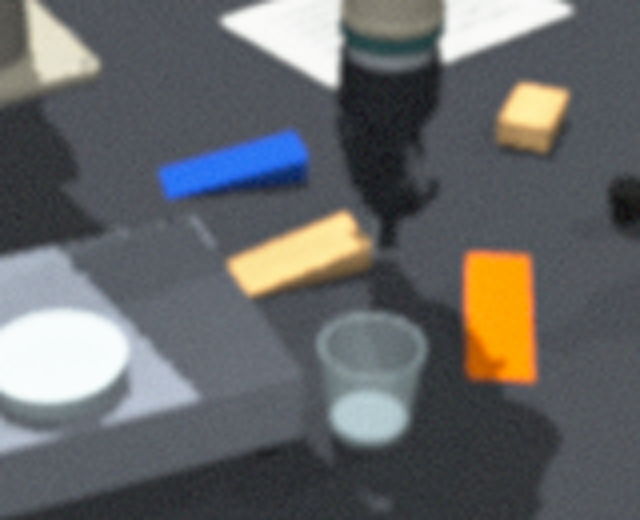

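View pics/sideLb.png

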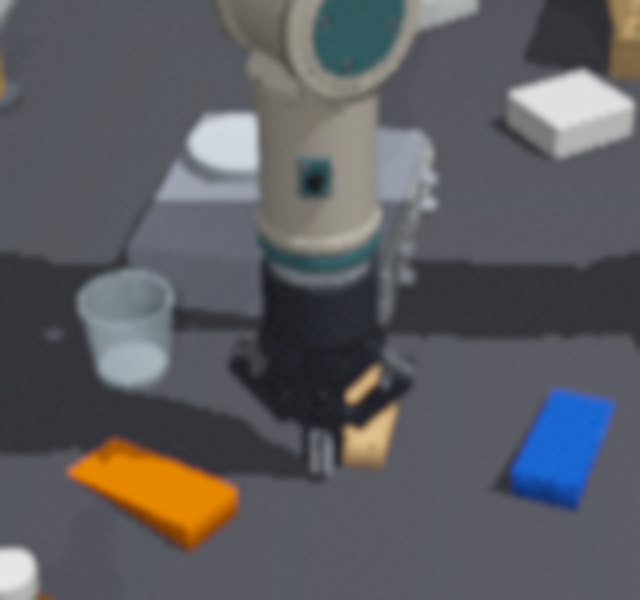

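```bash
cat > wm.py <<'E'
import sys
from h import *
def rep(tag,view="scene"):
    M=load(f"{view}L{tag}","") if False else None
z=np.load(f"sceneL{sys.argv[1]}.npz"); p=z['p'];C=(z['K'],z['R'],z['t'])
hsv=cv2.cvtColor(p,cv2.COLOR_BGR2HSV); m=cv2.inRange(hsv,(8,60,90),(24,200,255)); m[:, :240]=0; m[:, 312:]=0; m[:175]=0; m[225:]=0
c=max(cv2.findContours(m,cv2.RETR_EXTERNAL,cv2.CHAIN_APPROX_NONE)[0],key=cv2.contourArea)
for e in (2,3): print(e,cv2.approxPolyDP(c,e,True)[:,0].tolist())
b=np.array([-5.6,0.8,0])
for a in sys.argv[2:]:
    u,v,h=map(float,a.split(',')); print(a,(ray(u,v,h,*C)+b).round(1))
E
python3 wm.py b 257,195,2 262.5,204.2,2 287,182.5,24 293.5,190.5,24
```

```text
2 [[292, 190], [285, 182], [257, 194], [257, 197], [264, 204], [289, 197]]
3 [[292, 190], [285, 182], [257, 197], [264, 204], [289, 197]]
257,195,2 [435.9  59.9   2. ]
262.5,204.2,2 [486.9  51.5   2. ]
287,182.5,24 [449.2 160.8  24. ]
293.5,190.5,24 [497.3 154.3  24. ]
```

The wedge turned flush with the finger, but its thin end swung towards -x. I'll back off, measure it again from above, then nudge it sideways.

```bash
python3 go.py 492 185 10 -0.1 1 492 185 70 -0.1 1  550 80 270 -0.1 5 
```

```text
[491.  166.2   8.8] [-3.142  0.    -0.1  ] [-0.79 -0.21 -0.18]
([-0.9, -18.8, -1.2], [-0.0, 0.0, 0.0])
([-0.0, -0.0, -60.0], [-0.0, 0.0, 0.0])
([13.6, 19.7, -40.0], [-0.0, 0.0, 0.0])
([13.6, 19.7, -40.0], [-0.0, 0.0, 0.0])
([13.7, 19.7, -40.0], [-0.0, 0.0, 0.0])
([13.6, 19.8, -40.0], [-0.0, 0.0, 0.0])
([13.7, 19.7, -40.0], [-0.0, 0.0, 0.0])
```

Emit:
play_rows(
  targets=[
    {"slide": [0,-19,0],"turn": [0,0,0],"hand": 0},
    {"slide": [0,0,-60],"turn": [0,0,0],"hand": 0},
    {"slide": [14,20,-40],"turn": [0,0,0],"hand": 0},
    {"slide": [14,20,-40],"turn": [0,0,0],"hand": 0},
    {"slide": [14,20,-40],"turn": [0,0,0],"hand": 0},
  ],
)

```text
clock: 9.15
eef_pos: [529.2, 122.3, 190.5]
tool_rot: [-3.14, -0.001, -0.098]
force: [1.5, 0.8, -0.4]
width: 0.2
```

Emit:
play_rows(
  targets=[
    {"slide": [14,20,-40],"turn": [0,0,0],"hand": 0},
    {"slide": [14,20,-40],"turn": [0,0,0],"hand": 0},
    {"slide": [0,0,0],"turn": [0,0,0],"hand": 0},
    {"slide": [0,0,0],"turn": [0,0,0],"hand": 0},
  ],
)

```text
clock: 9.65
eef_pos: [552.1, 80.0, 268.5]
tool_rot: [-3.141, 0.001, -0.098]
force: [-0.3, -0.5, 0.7]
width: -0.1
```

```bash
cat > wmeas.py <<'E'
import sys
from h import *
from cell import *
tag=sys.argv[1]
s=read_state(); c=calibration("wrist"); p,d=get_image("wrist"); np.savez(f"wrL{tag}.npz",p=p,d=d,**c); cv2.imwrite(f"pics/wrL{tag}.png",p)
print(round(s['clock'],2),s['eef_pos'].round(1),s['tool_rot'].round(3),s['force'].round(2))
C=(c['K'],c['R'],c['t'])
hsv=cv2.cvtColor(p,cv2.COLOR_BGR2HSV); m=cv2.inRange(hsv,(8,45,90),(25,195,255)); m=cv2.morphologyEx(m,cv2.MORPH_OPEN,np.ones((3,3)))
cs=[k for k in cv2.findContours(m,cv2.RETR_EXTERNAL,cv2.CHAIN_APPROX_NONE)[0] if cv2.contourArea(k)>600]
for k in cs:
    r=cv2.minAreaRect(k); ap=cv2.approxPolyDP(k,5,True)[:,0]; print("cand",np.round(r[0]),np.round(r[1]),ap.tolist())
    if len(ap)==4:
        ap=ap[np.argsort(ap[:,1])]; q=sorted(ap[:2].tolist())+sorted(ap[2:].tolist())
        X=[ray(*a,z,*C) for a,z in zip(q,(24,24,2,2))]
        heel=(X[0]+X[1])/2; thin=(X[2]+X[3])/2; v=thin-heel; L=np.hypot(*v[:2]); u=v[:2]/L
        foot=np.array([480.8,-1.6]); w=foot-thin[:2]; ang=np.degrees(np.arctan2(u[1],u[0]))
        print("  corners",np.array(X).round(1)[:,:2].tolist(),"L",L.round(1),"widths",np.linalg.norm(X[0]-X[1]).round(1),np.linalg.norm(X[2]-X[3]).round(1))
        print("  heel",heel.round(1),"thin",thin.round(1),"ang",ang.round(1),"foot: ahead of thin",(w@u).round(1),"lateral (wedge +y=left)",(-w[0]*u[1]+w[1]*u[0]).round(1))
E
python3 wmeas.py c
```

```text
9.65 [552.1  80.  268.5] [-3.141e+00  1.000e-03 -9.800e-02] [-0.29 -0.46  0.74]
cand [184. 149.] [100.  27.] [[165, 102], [176, 196], [182, 197], [182, 186], [184, 197], [203, 197], [186, 119], [184, 175], [168, 113], [172, 101]]
```

View pics/wrLc.png

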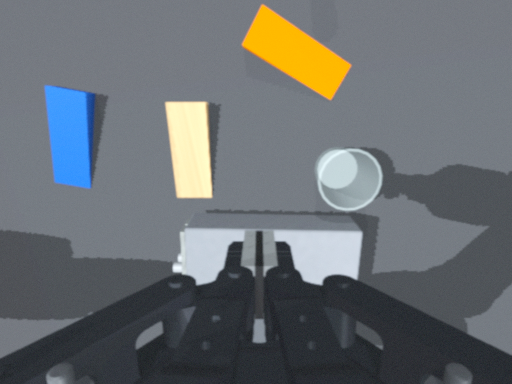

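```bash
sed -i 's/(8,45,90),(25,195,255)/(8,30,90),(28,195,255)/; s/^m=cv2.morph.*//; s/np.ones((3,3))/np.ones((3,3))/; s/MORPH_OPEN/MORPH_CLOSE/' wmeas.py; python3 wmeas.py c2
```

```text
9.7 [551.6  80.  267.9] [-3.141e+00  2.000e-03 -9.800e-02] [-0.92 -0.91 -0.07]
cand [189. 149.] [99. 44.] [[166, 101], [177, 197], [211, 198], [208, 102]]
  corners [[452.4, 158.2], [500.1, 152.4], [439.6, 37.8], [483.7, 32.1]] L 121.2 widths 48.1 44.5
  heel [476.2 155.3  24. ] thin [461.6  34.9   2. ] ang -96.9 foot: ahead of thin 34.0 lateral (wedge +y=left) 23.4
cand [297.  52.] [110.  49.] [[262, 4], [243, 47], [332, 99], [352, 64]]
  corners [[546.4, 206.3], [571.2, 246.3], [646.1, 141.4], [671.0, 178.7]] L 119.7 widths 47.0 44.8
  heel [558.8 226.3  24. ] thin [658.5 160.1   2. ] ang -33.6 foot: ahead of thin -58.7 lateral (wedge +y=left) -233.0
```

```bash
python3 - <<'E'
from h import *
z=np.load("wrLc2.npz"); C=(z['K'],z['R'],z['t'])
hsv=cv2.cvtColor(z['p'],cv2.COLOR_BGR2HSV); m=cv2.inRange(hsv,(100,120,60),(125,255,255)); 
c=max(cv2.findContours(m,cv2.RETR_EXTERNAL,cv2.CHAIN_APPROX_NONE)[0],key=cv2.contourArea); ap=cv2.approxPolyDP(c,5,True)[:,0]
for a in ap: print(a,ray(*a,12,*C).round())
E
python3 go.py 428 119 120 -0.1 4 428 119 6 -0.1 4
```

```text
[46 85] [313. 190.  12.]
[ 55 181] [293.  76.  12.]
[ 91 187] [336.  64.  12.]
[95 94] [367. 175.  12.]
[551.5  79.9 267.7] [-3.142e+00  3.000e-03 -9.800e-02] [ 0.27 -0.45 -0.38]
([-31.6, -6.7, 37.0], [-0.0, 0.0, 0.0])
([-31.6, -6.7, 37.0], [-0.0, 0.0, 0.0])
([-31.6, -6.8, 37.0], [-0.0, 0.1, 0.1])
([-31.6, -6.7, 36.9], [-0.0, 0.0, 0.0])
([0.0, 0.0, 28.5], [-0.0, 0.0, 0.0])
([0.0, 0.0, 28.5], [-0.0, 0.0, 0.0])
([0.1, 0.0, 28.5], [-0.0, 0.0, 0.0])
([0.0, 0.1, 28.5], [-0.0, 0.0, 0.0])
```

Emit:
play_rows(
  targets=[
    {"slide": [-32,-7,37],"turn": [0,0,0],"hand": 0},
    {"slide": [-32,-7,37],"turn": [0,0,0],"hand": 0},
    {"slide": [-32,-7,37],"turn": [0,0,0],"hand": 0},
    {"slide": [-32,-7,37],"turn": [0,0,0],"hand": 0},
    {"slide": [-2,0,20],"turn": [0,0,0],"hand": 0},
  ],
)

```text
clock: 10.38
eef_pos: [421.3, 120.2, 98.7]
tool_rot: [3.14, 0.006, -0.095]
force: [-0.2, -0.6, -0.5]
width: 0.1
```

Emit:
play_rows(
  targets=[
    {"slide": [0,0,35],"turn": [0,0,0],"hand": 0},
    {"slide": [0,0,35],"turn": [0,0,0],"hand": 0},
    {"slide": [0,0,22],"turn": [0,0,0],"hand": 0},
    {"slide": [0,0,0],"turn": [0,0,0],"hand": 0},
    {"slide": [0,0,0],"turn": [0,0,0],"hand": 0},
  ],
)

```text
clock: 11.0
eef_pos: [425.2, 118.8, 13.6]
tool_rot: [3.139, 0.002, -0.1]
force: [0.1, 0.1, 0.0]
width: 0.2
```

```bash
python3 look.py d
```

```text
11.0 [425.2 118.8  13.6] [ 3.139e+00  2.000e-03 -1.000e-01] [0.12 0.13 0.04]
```

View pics/sideLd.png

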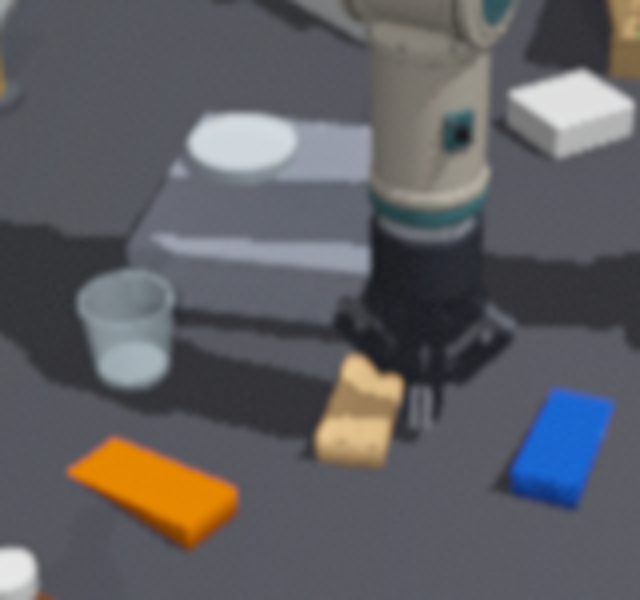

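Emit:
play_rows(
  targets=[
    {"slide": [0,0,7],"turn": [0,0,0],"hand": 0},
    {"slide": [7,0,0],"turn": [0,0,0],"hand": 0},
    {"slide": [6,0,0],"turn": [0,0,0],"hand": 0},
    {"slide": [6,0,0],"turn": [0,0,0],"hand": 0},
    {"slide": [6,0,0],"turn": [0,0,0],"hand": 0},
  ],
)

```text
clock: 11.72
eef_pos: [450.7, 115.8, 6.7]
tool_rot: [3.139, 0.002, -0.1]
force: [-2.0, 0.3, 2.9]
width: 0.3
```

Emit:
play_rows(
  targets=[
    {"slide": [5,0,0],"turn": [0,0,0],"hand": 0},
    {"slide": [0,0,0],"turn": [0,0,0],"hand": 0},
    {"slide": [-15,0,0],"turn": [0,0,0],"hand": 0},
    {"slide": [-5,0,-40],"turn": [0,0,0],"hand": 0},
    {"slide": [0,0,-60],"turn": [0,0,0],"hand": 0},
  ],
)

```text
clock: 12.35
eef_pos: [434.2, 117.4, 106.4]
tool_rot: [3.137, 0.005, -0.098]
force: [1.5, 1.2, -0.4]
width: -0.1
```

```bash
python3 go.py 551 80 268 -0.1 4
```

```text
[434.2 117.4 106.4] [ 3.137  0.005 -0.098] [ 1.47  1.17 -0.41]
([29.8, 6.6, -40.5], [0.1, 0.1, 0.0])
([29.8, 6.6, -40.5], [0.1, 0.1, 0.0])
([29.9, 6.5, -40.4], [0.0, 0.1, 0.1])
([30.0, 6.4, -40.4], [0.1, 0.0, 0.0])
```

Emit:
play_rows(
  targets=[
    {"slide": [30,6.5,-40],"turn": [0,0,0],"hand": 0},
    {"slide": [30,6.5,-40],"turn": [0,0,0],"hand": 0},
    {"slide": [30,6.5,-40],"turn": [0,0,0],"hand": 0},
    {"slide": [30,6.5,-40],"turn": [0,0,0],"hand": 0},
    {"slide": [0,0,0],"turn": [0,0,0],"hand": 0},
  ],
)

```text
clock: 12.98
eef_pos: [556.4, 79.6, 268.9]
tool_rot: [3.141, -0.005, -0.103]
force: [0.3, -0.4, -1.8]
width: 0.2
```

Emit:
play_rows(
  targets=[
    {"slide": [0,0,0],"turn": [0,0,0],"hand": 0},
    {"slide": [0,0,0],"turn": [0,0,0],"hand": 0},
  ],
)

```text
clock: 13.22
eef_pos: [551.3, 80.3, 265.1]
tool_rot: [3.138, 0.004, -0.098]
force: [0.0, -0.3, 0.8]
width: 0.0
```

```bash
python3 wmeas.py e
```

```text
13.22 [551.3  80.3 265.1] [ 3.138  0.004 -0.098] [ 0.02 -0.27  0.81]
cand [208. 151.] [42. 99.] [[189, 101], [187, 196], [221, 201], [230, 106]]
  corners [[478.3, 154.9], [524.0, 144.9], [452.5, 37.8], [495.6, 26.7]] L 120.7 widths 46.8 44.5
  heel [501.2 149.9  24. ] thin [474.1  32.3   2. ] ang -103.0 foot: ahead of thin 31.5 lateral (wedge +y=left) 14.2
cand [298.  51.] [111.  49.] [[263, 2], [244, 46], [334, 98], [354, 64]]
  corners [[546.9, 206.0], [571.5, 246.5], [646.9, 141.6], [671.5, 177.4]] L 120.2 widths 47.3 43.4
  heel [559.2 226.3  24. ] thin [659.2 159.5   2. ] ang -33.7 foot: ahead of thin -58.9 lateral (wedge +y=left) -233.0
```

View pics/wrLe.png

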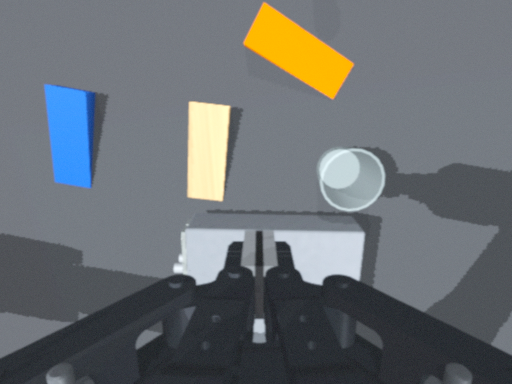

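```bash
python3 go.py 504 190 150 -0.1 4 504 190 8 -0.1 4 501 172 8 -0.1 2 496 145 8 -0.1 4
```

```text
[551.5  80.3 265.3] [ 3.138  0.004 -0.098] [-0.66 -0.14 -0.04]
([-14.4, -26.2, 28.8], [0.1, 0.1, 0.0])
([-14.4, -26.2, 28.8], [0.0, 0.0, 0.0])
([-14.5, -26.2, 28.8], [0.1, 0.1, 0.0])
([-14.5, -26.1, 28.8], [0.0, 0.0, 0.1])
([0.0, -0.0, 35.5], [0.0, 0.0, -0.0])
([0.0, -0.0, 35.5], [0.0, 0.0, -0.0])
([0.0, -0.0, 35.5], [0.0, 0.0, -0.0])
([0.1, -0.0, 35.5], [0.0, 0.0, -0.0])
([-0.6, 9.1, 0.0], [0.0, 0.0, -0.0])
([-0.6, 9.1, 0.0], [0.0, 0.0, -0.0])
([-0.6, 6.8, 0.0], [0.0, 0.0, -0.0])
([-0.6, 6.9, 0.0], [0.0, 0.0, -0.0])
([-0.6, 6.8, 0.0], [0.0, 0.0, -0.0])
([-0.5, 6.9, 0.0], [0.0, 0.0, -0.0])
```

Emit:
play_rows(
  targets=[
    {"slide": [-14.5,-26,29],"turn": [0,0,0],"hand": 0},
    {"slide": [-14.5,-26,29],"turn": [0,0,0],"hand": 0},
    {"slide": [-14.5,-26,29],"turn": [0,0,0],"hand": 0},
    {"slide": [-14.5,-26,29],"turn": [0,0,0],"hand": 0},
    {"slide": [0,0,35],"turn": [0,0,0],"hand": 0},
  ],
)

```text
clock: 13.9
eef_pos: [503.4, 192.5, 114.4]
tool_rot: [3.141, 0.002, -0.094]
force: [1.1, -0.4, -0.0]
width: 0.1
```

Emit:
play_rows(
  targets=[
    {"slide": [0,0,35],"turn": [0,0,0],"hand": 0},
    {"slide": [0,0,35],"turn": [0,0,0],"hand": 0},
    {"slide": [0,0,30],"turn": [0,0,0],"hand": 0},
    {"slide": [0,0,0],"turn": [0,0,0],"hand": 0},
    {"slide": [0,0,0],"turn": [0,0,0],"hand": 0},
  ],
)

```text
clock: 14.52
eef_pos: [505.0, 189.4, 15.8]
tool_rot: [3.139, 0.001, -0.099]
force: [-0.4, -0.4, 0.6]
width: -0.2
```

Emit:
play_rows(
  targets=[
    {"slide": [-2,9,7],"turn": [0,0,0],"hand": 0},
    {"slide": [-1,8,0],"turn": [0,0,0],"hand": 0},
    {"slide": [-0.6,7,0],"turn": [0,0,0],"hand": 0},
    {"slide": [-0.6,7,0],"turn": [0,0,0],"hand": 0},
    {"slide": [-0.6,7,0],"turn": [0,0,0],"hand": 0},
  ],
)

```text
clock: 15.15
eef_pos: [496.6, 151.3, 8.5]
tool_rot: [3.14, 0.001, -0.1]
force: [-0.0, 0.1, 0.4]
width: 0.2
```

Emit:
play_rows(
  targets=[
    {"slide": [-0.5,6,0],"turn": [0,0,0],"hand": 0},
    {"slide": [0,0,0],"turn": [0,0,0],"hand": 0},
  ],
)

```text
clock: 15.4
eef_pos: [495.2, 144.7, 8.2]
tool_rot: [3.138, 0.002, -0.101]
force: [0.0, -0.1, -0.1]
width: 0.3
```

```bash
cat > look2.py <<'E'
import sys
from h import *
from cell import *
tag=sys.argv[1]
s=read_state(); print(round(s['clock'],2),s['eef_pos'].round(1),s['tool_rot'].round(3),s['force'].round(2))
for n,(x,y) in (("scene",(210,140)),("side",(195,140))):
    p,d=get_image(n); np.savez(f"{n}L{tag}.npz",p=p,d=d,**calibration(n))
    cv2.imwrite(f"pics/{n}L{tag}.png",cv2.resize(p[y:y+100,x:x+130],None,fx=6,fy=6,interpolation=cv2.INTER_CUBIC))
E
python3 look2.py f
```

```text
15.4 [495.2 144.7   8.2] [ 3.138e+00  2.000e-03 -1.010e-01] [ 0.04 -0.14 -0.13]
```

View pics/sceneLf.png

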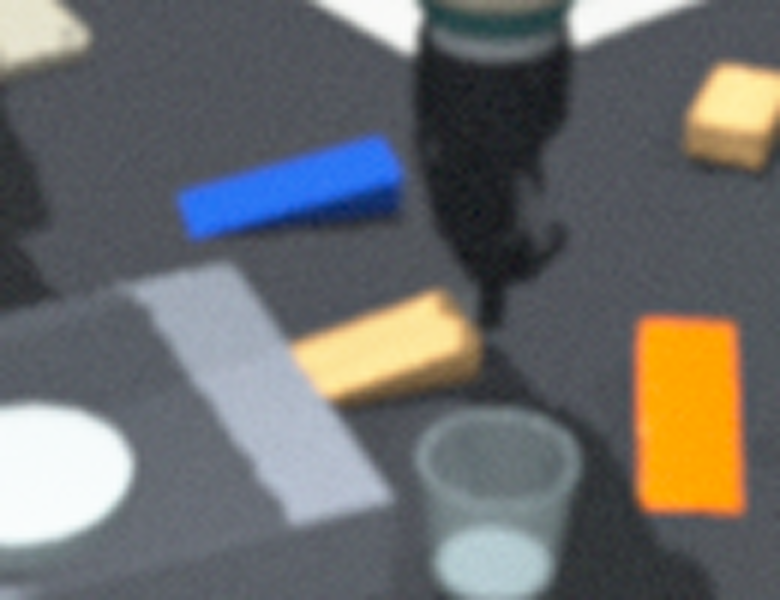

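View pics/sideLf.png

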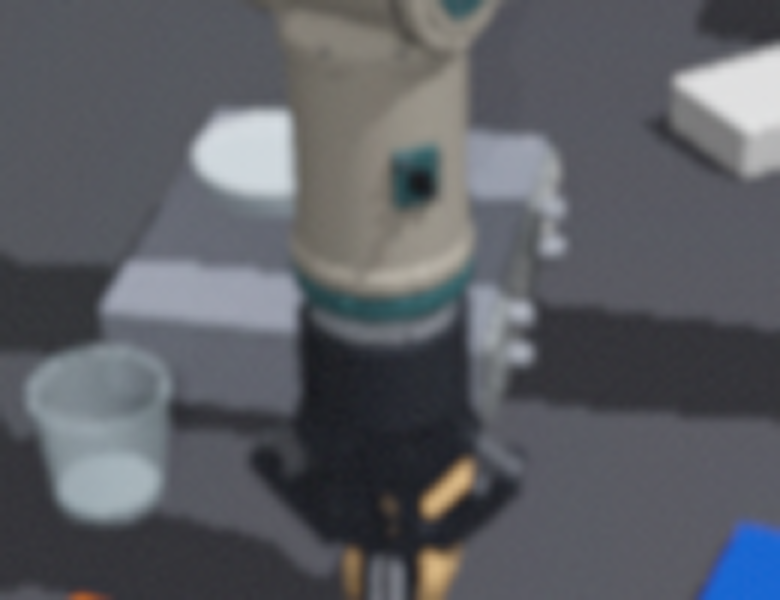

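```bash
python3 wm.py f 283.3,188.7,24 289.7,196.7,24; python3 - <<'E'
from h import *
z=np.load("sceneLf.npz"); C=(z['K'],z['R'],z['t'])
# -x top side edge visible: from crop (440,292) to (292,345); points along: h = 24 at heel
b=np.array([-5.6,.8,0])
foot=(480.8,-1.6)
A=ray(283.3,188.7,24,*C)+b
# candidate top-left edge lines for angles: project and compare with crop pixel (300,341)
for ang in (-96,-98,-100,-102,-104):
    u=np.array([np.cos(np.radians(ang)),np.sin(np.radians(ang))])
    out=[]
    for s in (60,80,90):
        X=np.array([*(A[:2]+u*s),24-22*s/120])-b
        out.append(((proj(X,*C)[0]-[210,140])*6).round().tolist())
    print(ang,out)
E
```

```text
2 [[289, 194], [281, 188], [262, 195], [259, 199], [267, 207], [288, 202]]
3 [[289, 194], [281, 188], [259, 199], [267, 207], [288, 202]]
283.3,188.7,24 [473.6 132.2  24. ]
289.7,196.7,24 [519.7 126.5  24. ]
-96 [[333.0, 336.0], [296.0, 351.0], [278.0, 358.0]]
-98 [[331.0, 334.0], [294.0, 348.0], [276.0, 355.0]]
-100 [[330.0, 332.0], [293.0, 345.0], [274.0, 352.0]]
-102 [[328.0, 329.0], [291.0, 342.0], [272.0, 348.0]]
-104 [[327.0, 327.0], [290.0, 339.0], [271.0, 345.0]]
```

Emit:
play_rows(
  targets=[
    {"slide": [0,7,0],"turn": [0,0,0],"hand": 0},
    {"slide": [0,7,0],"turn": [0,0,0],"hand": 0},
    {"slide": [0,4,0],"turn": [0,0,0],"hand": 0},
    {"slide": [0,3,0],"turn": [0,0,0],"hand": 0},
  ],
)

```text
clock: 16.0
eef_pos: [493.2, 124.1, 8.3]
tool_rot: [3.139, 0.001, -0.1]
force: [0.1, 0.0, 0.5]
width: -0.0
```

Emit:
play_rows(
  targets=[
    {"slide": [0,2,0],"turn": [0,0,0],"hand": 0},
    {"slide": [0,1,0],"turn": [0,0,0],"hand": 0},
  ],
)

```text
clock: 16.25
eef_pos: [492.9, 121.6, 8.3]
tool_rot: [3.139, 0.001, -0.1]
force: [-0.2, 0.3, -0.9]
width: 0.3
```

Emit:
play_rows(
  targets=[
    {"slide": [0,1.5,0],"turn": [0,0,0],"hand": 0},
    {"slide": [0,1.5,0],"turn": [0,0,0],"hand": 0},
  ],
)

```text
clock: 16.5
eef_pos: [492.6, 118.7, 8.3]
tool_rot: [3.139, 0.001, -0.1]
force: [0.2, -0.2, -1.1]
width: -0.1
```

Emit:
play_rows(
  targets=[
    {"slide": [0,1.5,0],"turn": [0,0,0],"hand": 0},
    {"slide": [0,1,0],"turn": [0,0,0],"hand": 0},
  ],
)

```text
clock: 16.75
eef_pos: [492.4, 116.1, 8.3]
tool_rot: [3.139, 0.001, -0.1]
force: [-0.1, 0.3, -1.1]
width: -0.4
```

```bash
python3 look2.py g
```

```text
16.75 [492.4 116.1   8.3] [ 3.139e+00  1.000e-03 -1.000e-01] [-0.06  0.35 -1.1 ]
```

View pics/sceneLg.png

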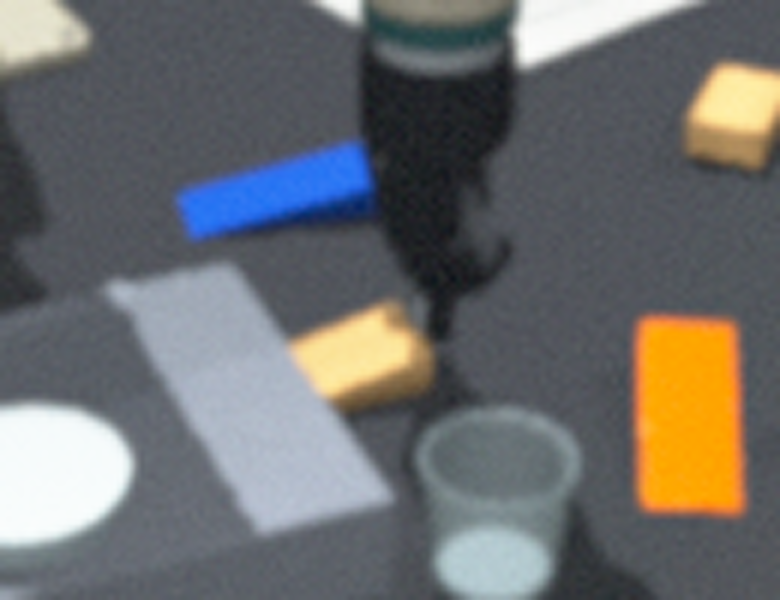

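Emit:
play_rows(
  targets=[
    {"slide": [0,1,0],"turn": [0,0,0],"hand": 0},
    {"slide": [0,1,0],"turn": [0,0,0],"hand": 0},
  ],
)

```text
clock: 17.1
eef_pos: [492.3, 114.6, 8.4]
tool_rot: [3.14, 0.001, -0.099]
force: [0.3, 1.3, -0.5]
width: 0.4
```

Emit:
play_rows(
  targets=[
    {"slide": [0,1,0],"turn": [0,0,0],"hand": 0},
    {"slide": [0,1,0],"turn": [0,0,0],"hand": 0},
  ],
)

```text
clock: 17.35
eef_pos: [492.4, 113.8, 8.6]
tool_rot: [-3.141, 0.0, -0.099]
force: [0.3, 5.3, 0.8]
width: -0.1
```

Emit:
play_rows(
  targets=[
    {"slide": [0,0,0],"turn": [0,0,0],"hand": 0},
    {"slide": [0,0,0],"turn": [0,0,0],"hand": 0},
  ],
)

```text
clock: 17.6
eef_pos: [492.4, 113.7, 8.6]
tool_rot: [3.141, 0.001, -0.099]
force: [0.6, 4.7, -0.7]
width: 0.0
```

```bash
python3 look2.py h
```

```text
17.6 [492.4 113.7   8.6] [ 3.141e+00  1.000e-03 -9.900e-02] [ 0.62  4.68 -0.72]
```

View pics/sceneLh.png

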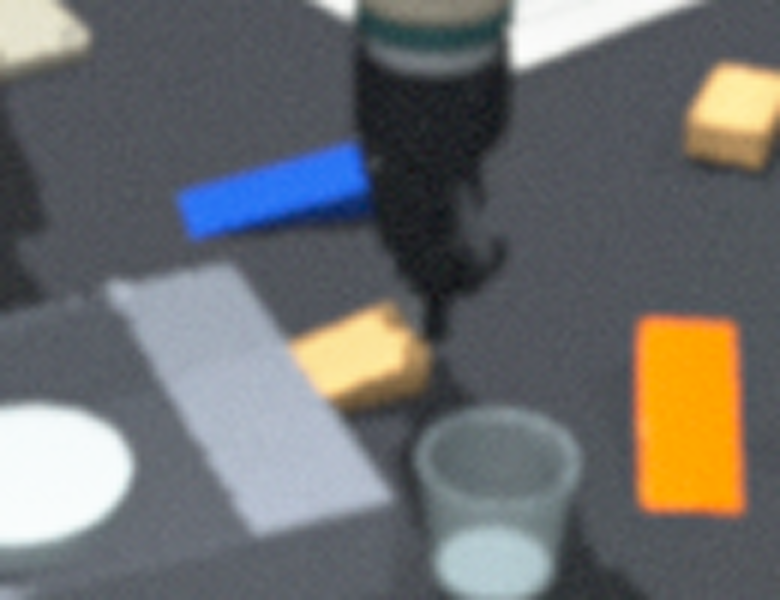

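The wedge is seated at a steady 4.7 N. I'll back off and check the wedge and cabinet from above.

Emit:
play_rows(
  targets=[
    {"slide": [0,-5,0],"turn": [0,0,0],"hand": 0},
    {"slide": [0,-20,0],"turn": [0,0,0],"hand": 0},
    {"slide": [0,0,-50],"turn": [0,0,0],"hand": 0},
    {"slide": [15,10,-50],"turn": [0,0,0],"hand": 0},
    {"slide": [22,20,-55],"turn": [0,0,0],"hand": 0},
  ],
)

```text
clock: 18.32
eef_pos: [527.9, 105.5, 164.8]
tool_rot: [3.139, 0.003, -0.096]
force: [0.9, -0.7, 0.2]
width: -0.2
```

Emit:
play_rows(
  targets=[
    {"slide": [22,25,-50],"turn": [0,0,0],"hand": 0},
    {"slide": [0,0,-50],"turn": [0,0,0],"hand": 0},
    {"slide": [0,0,0],"turn": [0,0,0],"hand": 0},
    {"slide": [0,0,0],"turn": [0,0,0],"hand": 0},
  ],
)

```text
clock: 18.82
eef_pos: [547.5, 77.5, 262.9]
tool_rot: [3.138, 0.002, -0.099]
force: [-0.2, -0.6, 0.5]
width: 0.1
```

```bash
python3 wmeas.py i; python3 - <<'E'
import cv2
p=cv2.imread("pics/wrLi.png"); cv2.imwrite("pics/wrLic.png",cv2.resize(p[60:260,130:330],None,fx=3,fy=3,interpolation=cv2.INTER_CUBIC))
E
```

```text
18.82 [547.5  77.5 262.9] [ 3.138e+00  2.000e-03 -9.900e-02] [-0.16 -0.55  0.52]
cand [213. 177.] [72. 42.] [[192, 142], [197, 211], [232, 212], [232, 141]]
  corners [[471.7, 106.2], [518.3, 102.7], [459.5, 14.2], [505.0, 8.3]] L 94.1 widths 46.7 45.8
  heel [495.  104.5  24. ] thin [482.2  11.2   2. ] ang -97.8 foot: ahead of thin 12.9 lateral (wedge +y=left) 0.3
```

View pics/wrLic.png

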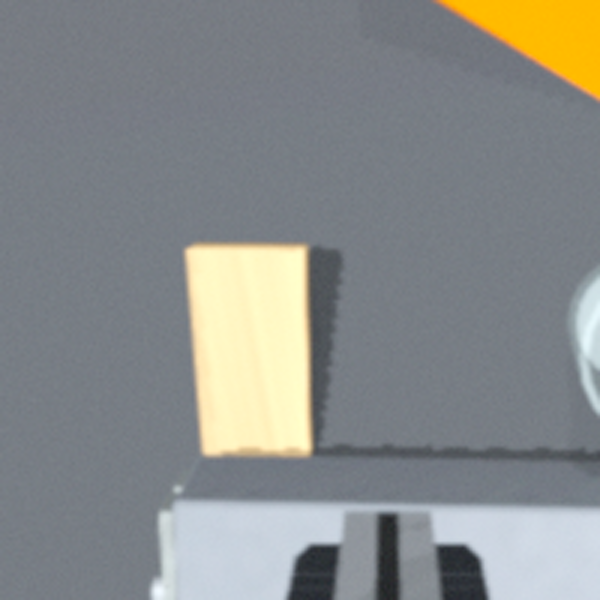

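The wedge enters under the left edge, its heel at (212,142) px and its centre line on the foot. Next I'll check the cabinet corner, then press.

```bash
python3 - <<'E'
from h import *
z=np.load("wrLi.npz"); print("FL",ray(130+174/3,60+500/3,73,z['K'],z['R'],z['t']).round(1))
E
python3 go.py 481 -2 150 -0.1 4 481 -2 88 -0.1 2
```

```text
FL [463.8  20.4  73. ]
[547.2  77.3 262.3] [ 3.138  0.004 -0.099] [-0.54 -0.29 -0.28]
([-14.4, 21.3, 28.2], [0.1, 0.1, 0.0])
([-14.4, 21.3, 28.1], [0.0, 0.0, 0.0])
([-14.5, 21.3, 28.2], [0.1, 0.1, 0.0])
([-14.5, 21.3, 28.1], [0.0, 0.0, 0.1])
([0.0, 0.0, 31.0], [0.0, 0.0, -0.0])
([0.0, 0.0, 31.0], [0.0, 0.0, -0.0])
```

The cabinet corner is at (463.8, 20.4), against (464.3, 20.5) before, so it has not moved.

Emit:
play_rows(
  targets=[
    {"slide": [-14.5,21,28],"turn": [0,0,0],"hand": 0},
    {"slide": [-14.5,21,28],"turn": [0,0,0],"hand": 0},
    {"slide": [-14.5,21,28],"turn": [0,0,0],"hand": 0},
    {"slide": [-14.5,21,28],"turn": [0,0,0],"hand": 0},
    {"slide": [0,0,30],"turn": [0,0,0],"hand": 0},
  ],
)

```text
clock: 19.5
eef_pos: [479.0, -2.9, 119.5]
tool_rot: [3.137, 0.006, -0.101]
force: [1.1, -0.8, -0.2]
width: 0.3
```

Emit:
play_rows(
  targets=[
    {"slide": [0,0,28],"turn": [0,0,0],"hand": 0},
    {"slide": [0,0,0],"turn": [0,0,0],"hand": 0},
    {"slide": [0,0,0],"turn": [0,0,0],"hand": 0},
  ],
)

```text
clock: 19.88
eef_pos: [481.7, -0.5, 93.8]
tool_rot: [3.139, 0.002, -0.099]
force: [0.6, -0.3, -0.4]
width: 0.1
```

Emit:
play_rows(
  targets=[
    {"slide": [0,0,10],"turn": [0,0,0],"hand": 0},
    {"slide": [0,0,6],"turn": [0,0,0],"hand": 0},
    {"slide": [0,0,2],"turn": [0,0,0],"hand": 0},
    {"slide": [0,0,1],"turn": [0,0,0],"hand": 0},
  ],
)

```text
clock: 20.38
eef_pos: [481.8, -1.2, 74.6]
tool_rot: [3.139, 0.001, -0.1]
force: [0.3, -0.0, -0.3]
width: -0.0
```

Emit:
play_rows(
  targets=[
    {"slide": [0,0,1],"turn": [0,0,0],"hand": 0},
    {"slide": [0,0,0],"turn": [0,0,0],"hand": 0},
  ],
)

```text
clock: 20.62
eef_pos: [481.8, -1.1, 73.7]
tool_rot: [3.139, 0.001, -0.1]
force: [0.0, -0.7, 0.3]
width: 0.1
```

Emit:
play_rows(
  targets=[
    {"slide": [0,0,1],"turn": [0,0,0],"hand": 0},
    {"slide": [0,0,0],"turn": [0,0,0],"hand": 0},
  ],
)

```text
clock: 20.88
eef_pos: [481.9, -1.1, 73.0]
tool_rot: [3.139, 0.001, -0.1]
force: [-0.8, -0.5, 4.8]
width: -0.0
```

Emit:
play_rows(
  targets=[
    {"slide": [0,0,0.5],"turn": [0,0,0],"hand": 0},
    {"slide": [0,0,0],"turn": [0,0,0],"hand": 0},
  ],
)

```text
clock: 21.12
eef_pos: [481.8, -1.1, 72.9]
tool_rot: [3.138, 0.001, -0.1]
force: [-2.2, -0.4, 9.2]
width: 0.1
```

At 9 N the corner stays at 72.9 mm; before, it sank to 68.3 mm. I'll hold briefly, then release straight up and clear.

Emit:
play_rows(
  targets=[
    {"slide": [0,0,0],"turn": [0,0,0],"hand": 0},
    {"slide": [0,0,0],"turn": [0,0,0],"hand": 0},
    {"slide": [0,0,0],"turn": [0,0,0],"hand": 0},
  ],
)

```text
clock: 21.5
eef_pos: [481.9, -1.1, 72.9]
tool_rot: [3.138, 0.001, -0.1]
force: [-2.4, 0.3, 9.1]
width: 0.0
```

Emit:
play_rows(
  targets=[
    {"slide": [0,0,-1],"turn": [0,0,0],"hand": 0},
    {"slide": [0,0,-5],"turn": [0,0,0],"hand": 0},
    {"slide": [0,0,-40],"turn": [0,0,0],"hand": 0},
    {"slide": [0,0,-50],"turn": [0,0,0],"hand": 0},
    {"slide": [20,-10,-50],"turn": [0,0,0],"hand": 0},
  ],
)

```text
clock: 22.12
eef_pos: [501.4, 6.5, 219.4]
tool_rot: [3.138, 0.004, -0.1]
force: [1.7, 0.2, -1.0]
width: -0.3
```

Emit:
play_rows(
  targets=[
    {"slide": [30,-35,-45],"turn": [0,0,0],"hand": 0},
    {"slide": [20,-35,0],"turn": [0,0,0],"hand": 0},
    {"slide": [0,0,0],"turn": [0,0,0],"hand": 0},
    {"slide": [0,0,0],"turn": [0,0,0],"hand": 0},
    {"slide": [0,0,0],"turn": [0,0,0],"hand": 0},
  ],
)

```text
clock: 22.75
eef_pos: [557.9, 69.5, 261.0]
tool_rot: [3.137, 0.003, -0.101]
force: [0.6, -0.2, -0.2]
width: -0.1
```

```bash
python3 wmeas.py j; python3 look2.py j; python3 - <<'E'
import cv2
p=cv2.imread("pics/wrLj.png"); cv2.imwrite("pics/wrLjc.png",cv2.resize(p[60:260,130:330],None,fx=3,fy=3,interpolation=cv2.INTER_CUBIC))
E
```

```text
22.75 [557.9  69.5 261. ] [ 3.137e+00  3.000e-03 -1.010e-01] [ 0.58 -0.2  -0.22]
cand [203. 171.] [73. 43.] [[183, 136], [188, 206], [224, 207], [223, 136]]
  corners [[473.2, 106.4], [519.2, 101.7], [459.5, 14.9], [505.9, 8.8]] L 93.2 widths 46.2 46.7
  heel [496.2 104.1  24. ] thin [482.7  11.8   2. ] ang -98.3 foot: ahead of thin 13.6 lateral (wedge +y=left) 0.1
22.8 [558.1  69.6 261.1] [ 3.138e+00  2.000e-03 -1.010e-01] [ 0.4   0.06 -0.05]
```

View pics/wrLjc.png

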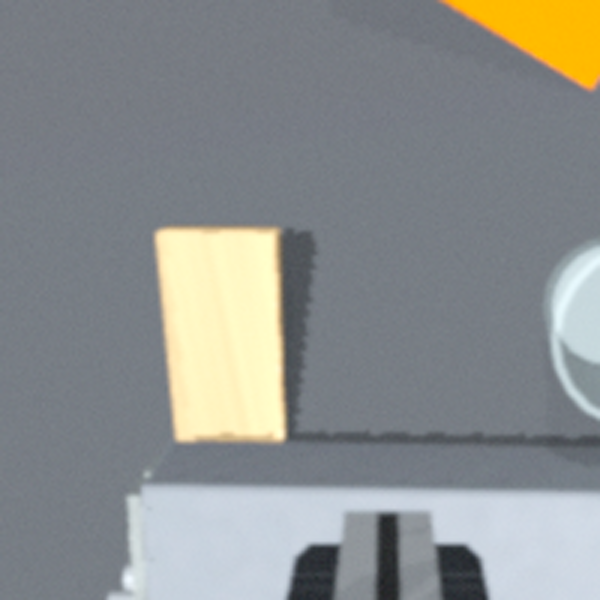

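View pics/sceneLj.png

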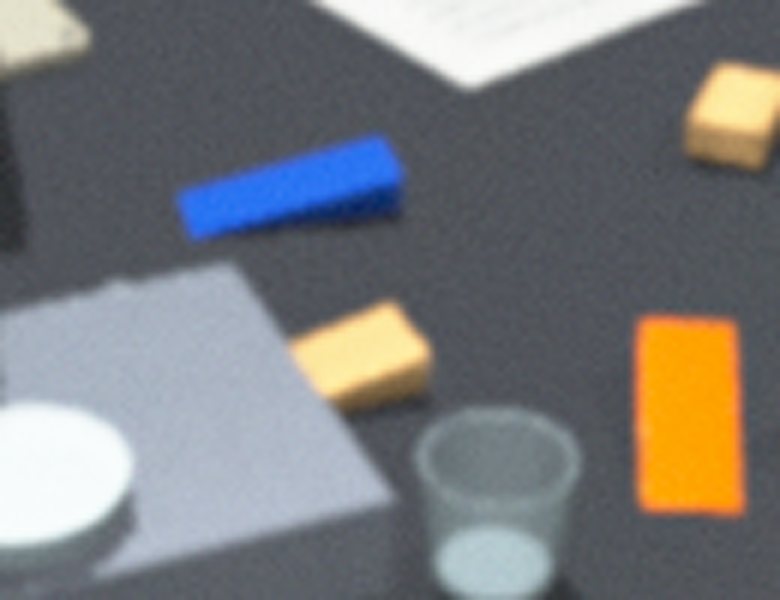

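```bash
python3 -c "
from cell import *
print(finish_job()); print(read_state()['clock'])"
```

```text
the job is handed in; nothing more can be done
None
the job is handed in; nothing more can be done
```

I pressed the short-footed corner, wedged the foot snugly from the cabinet's left side and pressed again. The corner no longer gives. The job was handed in at about 23 s of the 72 s; no verdict was reported.

- **First press:** the fingertips sank from about 73 mm to 68.3 mm at up to 12 N before the foot met the table. That is 2 N over the 10 N test limit. It means a gap of roughly 5 mm, or about 0.04 rad of tilt.
- **Wedge:** my first push turned it and left it about 23 mm off the foot's line. I nudged it sideways and realigned it. Then I pushed it in until the force stood at a steady 4.7 N.
- **Second press:** the corner stayed at 72.9 mm under 9 N for about 0.5 s.
- **Last look:**
  - The wedge's centre line passes within about 4 mm of the foot.
  - The foot sits about 13 mm in from the thin end.
  - The wedge's heel moved by about 1 mm between the looks before and after the second press, within measuring error.
  - The cabinet's corner had shifted about 0.5 mm when checked just before that press.
  - The blue and orange wedges, beaker, dish and block looked unmoved in the last scene picture. I did not check the stopper, bottle or slide box at the end.

**Not confirmed:** I could not measure the force between the wedge and the cabinet once the fingers were off. I infer contact from the 4.7 N push and the firm second press. The scene and side cameras disagreed by 8 to 10 mm in x, so I worked from the wrist camera, whose two views agreed to about 1 mm.

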